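Pry up the press plate and shim it

ROBOT

A 7-joint arm with a two-finger parallel gripper is mounted at the origin on a cart in front of the work surface, level with it; the furniture and walls round the work are solid. World frame = base frame: x ahead of the robot, y to its left, z up, the work surface at z = 0. Lengths are in m, angles in rad, forces in N, time in s.
With the tool pointing down it reaches from about 0.425 to 0.875 m from the base axis. Payload 8.4 kg.
Tool frame: the origin (TCP) lies on the front face of the gripper's body, between the roots of the fingers; the fingertips stand 70 mm ahead of it and the grasp point (between the pads) lies ahead of it (arm.grasp_offset is the z of the grasp point in the tool frame, in m); z points along the fingers, y is the line along which they close (so a half turn about z gives the same grasp; the last joint's range is limited). The gripper opens to 87 mm and grips with 3 to 60 N. Pads are 19 mm wide; open, the fingers measure 117 mm over their backs; the gripper's body (75 mm by 190 mm) begins 51 mm behind the grasp point.
Start: joints at [-1.255, 0.333, 0.04, 1.465, -0.013, 1.343, -0.059], TCP at [0.262, 0.595, 0.292] pointing down, gripper open.
Joint ranges: [-2.58, 2.58], [-0.38, 2.09], [-1.3, 1.39], [0.25, 2.4], [-1.5, 4.64], [0.08, 2.09], [-2.65, 2.65]. Speed limits (rad/s): [2.22, 2.22, 2.79, 2.79, 3.14, 3.14, 3.14].

INTERFACE

Orientations are given as a rotation vector (axis times angle).
In Python, from rig import arm gives the robot as it stands.
- The arm moves only by the shell command python3 -m inch 'ROWS'. ROWS is JSON, a list of rows, each an object of numbers: "wx", "wy", "wz": the turn, a rotation vector about the tool's x, y, z in degrees; "x", "y", "z": the shift along the tool's x, y, z in m; "jaw": the finger opening in m, from 0 to 0.087. A call has 1 to 20 rows; each row shifts and turns the commanded pose from where the row before left it, along the tool's axes as they then stand; what a row does not reach is not made up. A row lasts 1/8 s, in which the tool goes at most 62.5 mm and 10.7 degrees, less where a joint would pass 70% of its speed; a pose out of reach is approached as far as the arm can. A call with a gripper value outside its range is refused whole. The fingers move at their own pace and stop on an object; the grip force is fixed at half the most. Time passes only in rows, so rows that do not move let the fingers close. It gives the time, the measured TCP pose, the force, the opening and the grip force at its end, in the units of the state.
- arm.get_obs(): the state, without advancing time (a new reading comes with each control period).
- arm.grab_frame(name): name is "scene" or "side" or "wrist"; returns (picture, depth): 420x560x3 uint8, red, green, blue; 420x560 float32, m along the optical axis (not along the pixel's ray), 0 where there is no reading.
- arm.camera_model(name): a dict with "camera_matrix" (3x3 intrinsics, pixels), "T" (4x4, takes a point from camera to world coordinates); the wrist camera has in their place "hand_eye" (4x4, takes a point from camera to tool coordinates, whose origin is the TCP and whose axes are the flange's). Camera axes: x right, y up, looking along -z (the intrinsics and any distortion apply to the point x, -y, -z); pixel columns grow to the right and rows downward; lengths in m; the calibration is good to about 2 mm. A picture is of the moment at which its call begins: read the wrist's pose just before it. camera_model takes no time and is no camera call.
- arm.hand_in(): hands the job in; it is judged then, once.
Trained networks look in the newest picture that a camera, given by its name, has taken for a name from the list of things; names that differ only in an ending like _2 or _b are one class to them, and where a whole thing is asked for, a point or a joint stands for the part that bears it (a point fixed in the world has none). Each returns a list of dicts, best first, with "p" (0 to 1); they miss things now and then, are a little off and sometimes report something else, mostly with a low value. They report only what shows in the picture. A call takes as long as a camera call. They do not tell look-alikes from the thing itself.
- arm.look_for(target, camera): "extent" ([left, top, width, height] in pixels, round what is visible of it).
- arm.regions_of(target, camera): "mask" (420x560 bool, what is visible of it) and "extent" ([left, top, width, height] in pixels, round what is visible of it).
The state is a dict: "time_s": time; "q": joint angles; "dq": joint speeds; "joint_torque": joint torques, N m; "tool_pos": TCP position; "ee_rot": TCP orientation; "ft_force": force on the tool from outside, world axes, zero at the start; "torque": the same for the moment, N m; "grip_width": finger opening in m; "grip_force": force on a finger pad.
Only numpy, scipy, OpenCV 4.12 (cv2) and the standard library are available. Lean on these libraries where they do the work, as an engineer would, in place of code of your own. Each camera call takes 0.05 s, during which the arm holds its last target. There are 200 camera calls.

TASK

Use the pry bar, laid over the round crest of the fulcrum block, to lever the front edge of the heavy press plate up far enough for the shim, then take the bar out and lay it flat on the bench clear of the press. Slip the shim, blade first, under the raised edge between the two scribed lines until its upright grip meets the edge, then press the plate down by feel onto the shim, firmly but not hard (about 15 N, never over 25 N), and let go, so that the shim stays clamped. Do not force anything and leave the jar, the wheel and the tape roll alone.

Things in the scene. Friction and masses are not known exactly. Their poses are not given: they have to be found in the camera images.
- press: Press fixed to the bench: grey base, its flat top 45 mm above the bench, 160 mm wide (y), carrying the hinged steel plate. Origin: on the bench, straight under the middle of the lowered plate's front edge; +x points from that edge back to the hinge, +y left, z up. The base reaches 8 mm in front of the edge and 170 mm behind it.
- press_plate (a joint): Stiff hinge of the heavy plate (stays where left), rad: 0 = level, grows as the front edge rises; stop at 0.14. Axis along y, 152 mm behind the front edge, 58 mm above the bench. At 0 the gap between plate and base is 6 mm. Raising the edge takes 19 to 23 N there, pushing it down 3 to 7 N. The shim goes in freely above 0.095; with it home the plate sits at 0.04 to 0.085 (see plate_edge).
- plate_edge (a point): Middle of the steel plate's front edge, on its top face (63 mm above the bench at hinge 0); moves with it. x points back to the hinge. Plate 12 mm thick; only its middle 104 mm reaches the edge. The top is flat for 25 mm behind it. Under the plate over the shim's seat, 11 to 29 mm behind the edge, a hidden pad reaches 0.5 to 5 mm down, differently each time: where it meets the shim must be felt.
- shim_seat (a point): Point on the base's top face (45 mm above the bench), straight under the plate's front edge and midway between two thin black scribed lines 36 mm apart; 30 mm to the right of the press's middle. Axes as the press. The shim is home when its origin is here.
- fulcrum: Fulcrum block fixed to the bench in front of the left part of the press: aluminium, 32 mm (x) x 52 mm (y) foot, with a round steel crest of 8 mm radius running along y. Origin: on the bench under the crest; the crest's top is 50 mm above the bench, about 30 mm in front of the plate's edge. Axes parallel to those of the press.
- pry_bar: Loose flat pry bar on the bench, 0.16 kg, 200 mm long, all dark steel. Origin on its underside at mid-width; +x points to the tip. Handle with black rubber bands, 20 mm wide, 16 mm high from x = -90 to +5 mm; blade 16 mm wide, 6 mm thick from 5 to 90 mm, then 3 mm thick and 22 mm wide to the tip at 110 mm. The underside is flat.
- shim: Loose aluminium shim: flat blade 26 mm wide (y) and 11 mm thick, with an upright grip 24 mm (x) x 22 mm (y) standing on its rear, grip top 45 mm above the underside. Origin: on the underside, under the front face of the grip. The blade reaches 30 mm ahead (+x) of the origin and 28 mm behind it, the grip 24 mm behind it. 0.08 kg.
- flux_jar: Bystander: small jar with a screw lid, 45 mm across, 30 mm high; origin under its centre.
- drive_wheel: Bystander: black ribbed wheel lying flat, 68 mm across, 26 mm high; origin under its centre.
- tape_roll: Bystander: black roll of tape lying flat, 58 mm across, 19 mm high; origin under its centre.
Things that resemble listed ones, but are neither listed nor needed, are in the scene too. What is shaped like the fulcrum but green or red is not meant.

How it is judged:
On the way, in this order (a step that is already met when the one before it is completed fails the run):
1. the plate is levered up by the bar bearing on the fulcrum block, high enough for the shim (value of joint press_plate above 0.06 rad and contact force between pry_bar and fulcrum above 1 N and contact force between pry_bar and press_plate above 1 N and contact force between the fingers and press_plate below 0.5 N), for 0.15 s.
2. the shim is home under the raised edge (x of shim in the frame of shim_seat between -0.0035 and 0.003 m and y of shim in the frame of shim_seat between -0.01 and 0.01 m and angle between the x axis of shim and the x axis of press, either way round below 0.12 rad and angle between shim's own z axis and vertical below 0.1 rad and z of shim in the frame of shim_seat below 0.003 m), for 0.1 s.
At the end, for the whole second after the job is handed in: Shim flat on the base, within 3 mm in depth and 10 mm sideways of its seat, square within 0.12 rad; the plate's pad clamps it from above with over 4 N (hinge 0.035 to 0.09); the bar lies still on the bench, level within 0.12 rad, touching neither press, plate nor block (all of step 2 and contact force between pressure_pad and shim above 4 N and value of joint press_plate between 0.035 and 0.09 rad and linear speed of shim below 0.01 m/s and height (world z) of pry_bar below 0.025 m and angle between pry_bar's own x axis and vertical between 1.45 and 1.69 rad and contact force between pry_bar and press_plate below 0.05 N and contact force between pry_bar and press below 0.05 N and contact force between pry_bar and fulcrum below 0.05 N and linear speed of pry_bar below 0.02 m/s).
It fails at once if the fingers push on the plate with more than 25 N (contact force between the fingers and press_plate above 25 N).
It fails at once if the bar and the press (base or plate) push on each other with more than 45 N (contact force between pry_bar and press above 45 N).
It fails at once if the shim and the plate press on each other with more than 40 N (contact force between shim and press_plate above 40 N).
It fails at once if a bystander (jar, wheel or tape roll) is moved more than 20 mm (distance of any of flux_jar, drive_wheel, tape_roll from where it was at the start of the episode above 0.02 m).
It also fails if it takes over 72 s, if anything falls off the work surface, if the arm or the gripper's body presses on something with over 40 N, if the wrist force passes 120 N, or if a joint passes its speed limit or range.

## Working session

There is one attempt and no reset: what is moved stays moved. The work goes in short steps, Python scripts to look and compute and a shell command to move; the robot and the scene stay as the last step left them, time stands still between calls to the robot, and variables do not carry over. Pictures are saved under pics/ and viewed, at most 10 in all, crops included, and the job is handed in when it is done.

```bash
ls; mkdir -p pics
cat > h.py <<'E'
import numpy as np, cv2
from rig import arm
from scipy.spatial.transform import Rotation as R
def cloud(name):
    o=arm.get_obs(); rgb,d=arm.grab_frame(name); m=arm.camera_model(name)
    K=np.array(m["camera_matrix"]); 
    if "T" in m: T=np.array(m["T"])
    else:
        W=np.eye(4); W[:3,:3]=R.from_rotvec(o["ee_rot"]).as_matrix(); W[:3,3]=o["tool_pos"]; T=W@np.array(m["hand_eye"])
    v,u=np.mgrid[:420,:560]
    x=(u-K[0,2])/K[0,0]*d; y=(v-K[1,2])/K[1,1]*d
    P=np.stack([x,-y,-d],-1)@T[:3,:3].T+T[:3,3]
    P[d==0]=np.nan
    return rgb,d,P
def save(fn,rgb): cv2.imwrite(fn,np.ascontiguousarray(rgb[:,:,::-1]))
E
python3 - <<'E'
from h import *
print(arm.get_obs(),arm.grasp_offset); 
a=cloud("scene");b=cloud("side");
for n in ("scene","side","wrist"): 
    m=arm.camera_model(n); print({k:(np.round(v,3).tolist() if not isinstance(v,str) else v) for k,v in m.items()})
np.savez("/tmp/c.npz",s=a[2],d=b[2],srgb=a[0],drgb=b[0])
save("pics/a.png",np.hstack([cv2.resize(a[0],(800,600))])); save("pics/b.png",cv2.resize(b[0],(800,600)))
for t in ["press","press_plate","fulcrum","pry_bar","shim","flux_jar","drive_wheel","tape_roll"]:
  for n in ("scene","side"):
    print(t,n,[(round(r["p"],2),np.round(r["extent"]).tolist()) for r in arm.look_for(t,n)])
E
```

```text
pics
{'time_s': 0.0, 'q': array([-1.25519604,  0.333917  ,  0.03989054,  1.4662765 , -0.01338702,
        1.3432859 , -0.0584761 ]), 'dq': array([ 0.00107353, -0.00043177,  0.00140795, -0.00059214,  0.0017546 ,
        0.00028516, -0.00042951]), 'joint_torque': array([ 8.15028106e-04, -6.56359220e+01,  1.33609280e+00, -4.03774381e+01,
       -5.95096266e-02,  4.55445831e-02,  1.68779388e-04]), 'tool_pos': array([0.26184437, 0.59453874, 0.29135292]), 'ee_rot': array([-6.46872432e-01, -3.07406135e+00,  2.52495523e-03]), 'ft_force': array([-0.18671834, -0.72859602, -0.25577177]), 'torque': array([-0.00136962,  0.00314935,  0.01318566]), 'grip_force': 0.0, 'grip_width': 0.08706022397133753} 0.051
{'camera_matrix': [[445.141, 0.0, 280.57], [0.0, 445.141, 214.296], [0.0, 0.0, 1.0]], 'T': [[0.861, 0.356, -0.363, 0.191], [-0.508, 0.594, -0.624, -0.701], [-0.006, 0.722, 0.692, 0.856], [0.0, 0.0, 0.0, 1.0]]}
{'camera_matrix': [[399.08, 0.0, 279.704], [0.0, 399.08, 209.756], [0.0, 0.0, 1.0]], 'T': [[0.997, 0.027, -0.078, 0.53], [-0.081, 0.495, -0.865, -0.721], [0.015, 0.869, 0.495, 0.469], [0.0
[... 527 characters left out ...]
, [200.0, 241.0, 24.0, 30.0])]
fulcrum side [(0.88, [232.0, 219.0, 20.0, 31.0]), (0.86, [271.0, 192.0, 19.0, 26.0]), (0.77, [177.0, 208.0, 22.0, 34.0])]
pry_bar scene [(0.69, [192.0, 182.0, 65.0, 20.0])]
pry_bar side [(0.95, [217.0, 178.0, 71.0, 11.0])]
shim scene [(0.93, [261.0, 279.0, 26.0, 20.0])]
shim side [(0.85, [218.0, 259.0, 32.0, 29.0])]
flux_jar scene [(0.9, [334.0, 289.0, 19.0, 23.0])]
flux_jar side [(0.66, [291.0, 300.0, 27.0, 31.0])]
drive_wheel scene [(0.87, [256.0, 158.0, 25.0, 22.0])]
drive_wheel side [(0.64, [298.0, 169.0, 27.0, 14.0])]
tape_roll scene [(0.71, [332.0, 253.0, 28.0, 20.0])]
tape_roll side [(0.67, [321.0, 263.0, 18.0, 29.0]), (0.54, [273.0, 192.0, 12.0, 26.0])]
```

View pics/a.png

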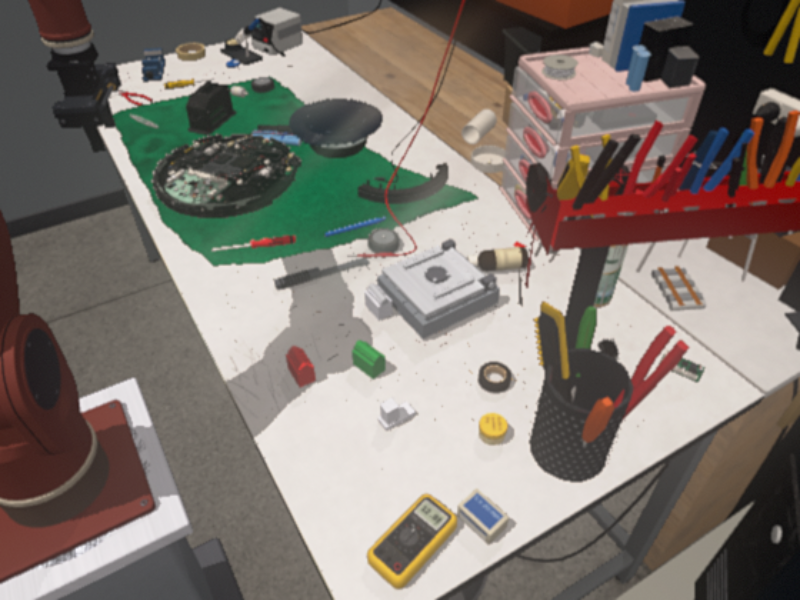

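View pics/b.png

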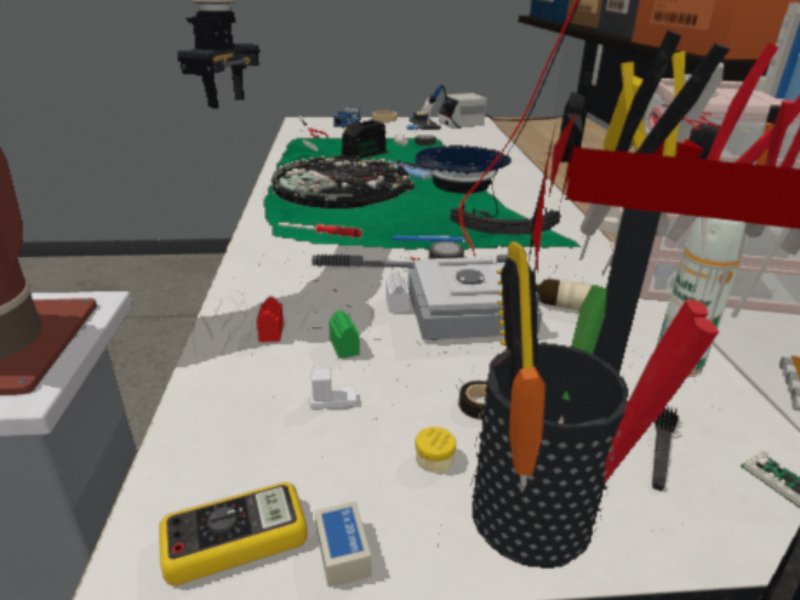

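The scene view (800x600) shows the press at (435,285) and the aluminium fulcrum at (380,298), just in front of its left part.
- **Fulcrum look-alikes:** the red block at (300,365) and the green block at (368,358), both ruled out by colour.
- **Bar:** the dark bar at (322,272), banded handle on the left. It could be confused with the red screwdriver (254,243), the blue pen (355,226) or the brush beside the tool pot.
- **Shim:** the aluminium piece at (397,413). The multimeter and matchbox are clearly different.
- **Bystanders:** the wheel at (383,240), the tape at (495,377) and the jar at (493,427).

Next I'll get coarse world positions.

Run:
```python
from h import *
z=np.load("/tmp/c.npz")
for cam,key in (("scene","s"),("side","d")):
  for t in ["press_plate","press","fulcrum","pry_bar","shim","flux_jar","drive_wheel","tape_roll"]:
    for r in arm.regions_of(t,cam):
      p=z[key][r["mask"]]; p=p[~np.isnan(p[:,0])]
      if len(p)<5: continue
      q=p[(p[:,2]>0.004)&(p[:,2]<.12)]; c=np.median(q,0) if len(q) else np.median(p,0)
      w,V=np.linalg.eigh(np.cov(q[:,:2].T)) if len(q)>3 else (0,np.eye(2))
      print(cam,t,round(r["p"],2),np.round(c,3),"zmax",round(np.percentile(p[:,2],97),3),"x",np.round(np.percentile(q[:,0],[3,97]),3),"y",np.round(np.percentile(q[:,1],[3,97]),3),"dir",np.round(V[:,1],2))
```

```text
scene press_plate 0.92 [0.695 0.042 0.063] zmax 0.071 x [0.63  0.775] y [-0.023  0.12 ] dir [-0.96 -0.28]
scene press 0.91 [0.691 0.022 0.062] zmax 0.07 x [0.621 0.785] y [-0.03   0.118] dir [-0.91  0.4 ]
scene fulcrum 0.98 [ 0.505 -0.045  0.036] zmax 0.05 x [0.491 0.53 ] y [-0.062 -0.015] dir [-0.46  0.89]
scene fulcrum 0.66 [ 0.398 -0.004  0.037] zmax 0.05 x [0.386 0.416] y [-0.017  0.032] dir [-0.09  1.  ]
scene fulcrum 0.65 [0.59  0.071 0.035] zmax 0.05 x [0.58  0.611] y [0.056 0.108] dir [-0.24  0.97]
scene pry_bar 0.6 [0.515 0.234 0.011] zmax 0.017 x [0.454 0.629] y [0.224 0.249] dir [-1.    0.08]
scene shim 0.69 [ 0.488 -0.161  0.014] zmax 0.046 x [0.469 0.524] y [-0.167 -0.144] dir [-1.   -0.09]
scene flux_jar 0.66 [ 0.609 -0.265  0.028] zmax 0.031 x [0.591 0.631] y [-0.281 -0.242] dir [-0.74 -0.67]
scene drive_wheel 0.83 [0.699 0.243 0.022] zmax 0.026 x [0.671 0.731] y [0.219 0.278] dir [0.33 0.94]
scene tape_roll 0.55 [ 0.68  -0.175  0.017] zmax 0.021 x [0.655 0.708] y [-0.199 -0.148] dir [-0.73 -0.69]
side press_plate 0.76 [0.687 0.036 0.063] zmax 0.071 x [0.632 0.748] y [
[... 242 characters left out ...]
m 0.63 [0.596 0.061 0.035] zmax 0.049 x [0.581 0.612] y [0.057 0.106] dir [-0.13  0.99]
side fulcrum 0.57 [ 0.512 -0.056  0.033] zmax 0.049 x [0.494 0.532] y [-0.063 -0.019] dir [-0.51  0.86]
side pry_bar 0.59 [0.518 0.233 0.01 ] zmax 0.017 x [0.457 0.626] y [0.223 0.247] dir [-1.    0.06]
side shim 0.61 [ 0.492 -0.164  0.014] zmax 0.045 x [0.473 0.524] y [-0.168 -0.144] dir [-0.98 -0.21]
side flux_jar 0.74 [ 0.612 -0.27   0.028] zmax 0.03 x [0.593 0.631] y [-0.282 -0.244] dir [0.26 0.97]
side drive_wheel 0.84 [0.703 0.242 0.022] zmax 0.025 x [0.674 0.732] y [0.221 0.276] dir [-0.94 -0.33]
side tape_roll 0.81 [ 0.67  -0.173  0.017] zmax 0.019 x [0.656 0.691] y [-0.198 -0.147] dir [0.34 0.94]
```

Object heights match the description: crest 0.050, plate 0.063, bar 0.017 and shim 0.045. I'll move the wrist camera over the bar and press.

```bash
python3 -m inch '[{"x":-0.03,"y":-0.02},{"x":-0.03,"y":-0.022},{"x":-0.03,"y":-0.022},{"x":-0.03,"y":-0.022},{"x":-0.03,"y":-0.022},{"x":-0.03,"y":-0.022},{"x":-0.03,"y":-0.022},{"x":-0.03,"y":-0.022},{"x":-0.03,"y":-0.022},{"x":-0.03,"y":-0.022},{"x":-0.03,"y":-0.022},{"x":-0.03,"y":-0.022},{"x":-0.03,"y":-0.022},{"x":-0.03,"y":-0.022},{"x":-0.03,"y":-0.002},{"wz":-8},{"wz":-8},{"wz":-7.8},{}]' | tail -c 600
python3 - <<'E'
from h import *
print(arm.get_obs()["tool_pos"],arm.get_obs()["ee_rot"],arm.get_obs()["q"])
a=cloud("wrist"); np.savez("/tmp/w.npz",P=a[2],rgb=a[0]); save("pics/w1.png",cv2.resize(a[0],(800,600)))
for t in ["press_plate","press","fulcrum","pry_bar","shim"]:
    for i,r in enumerate(arm.regions_of(t,"wrist")):
      np.save(f"/tmp/m_{t}_{i}.npy",r["mask"])
      p=a[2][r["mask"]]; p=p[~np.isnan(p[:,0])]
      q=p[(p[:,2]>0.004)&(p[:,2]<.12)]
      (c,s,an)=cv2.minAreaRect((q[:,:2]*1000).astype(np.float32))
      print(t,i,round(r["p"],2),r["extent"],np.round(np.median(q,0),4),"zmax",round(np.percentile(p[:,2],97),4),"x",np.round(np.percentile(q[:,0],[1,99]),4),"y",np.round(np.percentile(q[:,1],[1,99]),4),"rect",np.round(c,1),np.round(s,1),round(an,1))
E
```

```text
[0.26195798 0.59483404 0.29222634] [-6.46878825e-01 -3.07426819e+00  1.38496116e-04] [-1.25518211  0.33320931  0.03988615  1.46542723 -0.01337896  1.3433095
 -0.05845608]invalid input at $[0]: expected keys wx, wy, wz, x, y, z, jaw
```

View pics/w1.png

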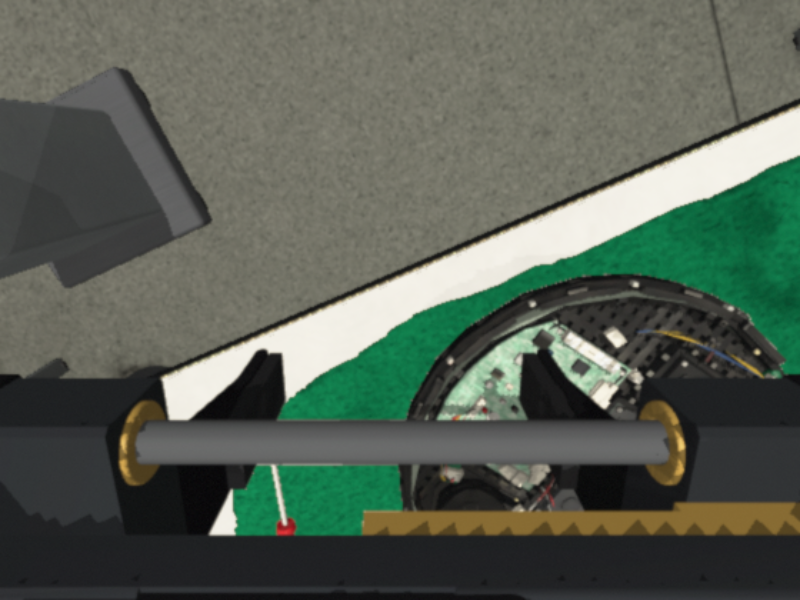

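All keys are required in each row. The view also shows that the gripper hides one side of the wrist camera, so I'll turn the tool so that its x axis points ahead.

```bash
python3 -m inch '[{"x":-0.03,"y":-0.02,"z":-0.005,"wx":0,"wy":0,"wz":0,"jaw":0.087},{"x":-0.03,"y":-0.02,"z":-0.005,"wx":0,"wy":0,"wz":0,"jaw":0.087},{"x":-0.03,"y":-0.02,"z":-0.005,"wx":0,"wy":0,"wz":0,"jaw":0.087},{"x":-0.03,"y":-0.02,"z":-0.005,"wx":0,"wy":0,"wz":0,"jaw":0.087},{"x":-0.03,"y":-0.02,"z":-0.005,"wx":0,"wy":0,"wz":0,"jaw":0.087},{"x":-0.03,"y":-0.02,"z":-0.005,"wx":0,"wy":0,"wz":0,"jaw":0.087},{"x":-0.03,"y":-0.02,"z":-0.005,"wx":0,"wy":0,"wz":0,"jaw":0.087},{"x":-0.03,"y":-0.02,"z":-0.005,"wx":0,"wy":0,"wz":0,"jaw":0.087},{"x":-0.03,"y":-0.02,"z":-0.005,"wx":0,"wy":0,"wz":0,"jaw":0.087},{"x":-0.03,"y":-0.02,"z":-0.005,"wx":0,"wy":0,"wz":0,"jaw":0.087},{"x":-0.03,"y":-0.02,"z":0,"wx":0,"wy":0,"wz":0,"jaw":0.087},{"x":-0.03,"y":-0.02,"z":0,"wx":0,"wy":0,"wz":0,"jaw":0.087},{"x":-0.03,"y":-0.02,"z":0,"wx":0,"wy":0,"wz":0,"jaw":0.087},{"x":-0.03,"y":-0.02,"z":0,"wx":0,"wy":0,"wz":0,"jaw":0.087},{"x":-0.03,"y":-0.028,"z":0,"wx":0,"wy":0,"wz":0,"jaw":0.087}]'
python3 -m inch '[{"x":0,"y":0,"z":0,"wx":0,"wy":0,"wz":10.4,"jaw":0.087},{"x":0,"y":0,"z":0,"wx":0,"wy":0,"wz":10.4,"jaw":0.087},{"x":0,"y":0,"z":0,"wx":0,"wy":0,"wz":10.4,"jaw":0.087},{"x":0,"y":0,"z":0,"wx":0,"wy":0,"wz":10.4,"jaw":0.087},{"x":0,"y":0,"z":0,"wx":0,"wy":0,"wz":10.4,"jaw":0.087},{"x":0,"y":0,"z":0,"wx":0,"wy":0,"wz":10.4,"jaw":0.087},{"x":0,"y":0,"z":0,"wx":0,"wy":0,"wz":10.4,"jaw":0.087},{"x":0,"y":0,"z":0,"wx":0,"wy":0,"wz":10.4,"jaw":0.087},{"x":0,"y":0,"z":0,"wx":0,"wy":0,"wz":10.4,"jaw":0.087},{"x":0,"y":0,"z":0,"wx":0,"wy":0,"wz":10.4,"jaw":0.087},{"x":0,"y":0,"z":0,"wx":0,"wy":0,"wz":10.4,"jaw":0.087},{"x":0,"y":0,"z":0,"wx":0,"wy":0,"wz":10.4,"jaw":0.087},{"x":0,"y":0,"z":0,"wx":0,"wy":0,"wz":10.4,"jaw":0.087},{"x":0,"y":0,"z":0,"wx":0,"wy":0,"wz":10.4,"jaw":0.087},{"x":0,"y":0,"z":0,"wx":0,"wy":0,"wz":10.4,"jaw":0.087},{"x":0,"y":0,"z":0,"wx":0,"wy":0,"wz":0,"jaw":0.087}]'
cat > seg.py <<'E'
from h import *
def run(ts,fn):
  print(arm.get_obs()["tool_pos"],arm.get_obs()["ee_rot"],arm.get_obs()["q"])
  a=cloud("wrist"); np.savez("/tmp/w.npz",P=a[2],rgb=a[0]); save(fn,cv2.resize(a[0],(800,600)))
  for t in ts:
    for i,r in enumerate(arm.regions_of(t,"wrist")):
      np.save(f"/tmp/m_{t}_{i}.npy",r["mask"])
      p=a[2][r["mask"]]; p=p[~np.isnan(p[:,0])]
      q=p[(p[:,2]>0.004)&(p[:,2]<.12)]
      if len(q)<9: continue
      (c,s,an)=cv2.minAreaRect((q[:,:2]*1000).astype(np.float32))
      print(t,i,round(r["p"],2),np.round(r["extent"]),np.round(np.median(q,0),4),"zmax",round(np.percentile(p[:,2],97),4),"x",np.round(np.percentile(q[:,0],[1,99]),4),"y",np.round(np.percentile(q[:,1],[1,99]),4),"rect",np.round(c,1),np.round(s,1),round(an,1))
E
python3 -c "
from seg import *
run(['press_plate','press','fulcrum','pry_bar'],'pics/w2.png')"
```

```text
time_s: 3.88
tool_pos: [0.5502, 0.1311, 0.3423]
ee_rot: [0.645, 3.074, 0.0]
ft_force: [0.4, 0.8, -0.6]
grip_width: 0.0873
grip_force: 0.0
time_s: 5.88
tool_pos: [0.5496, 0.1316, 0.3423]
ee_rot: [-3.142, -0.008, -0.0]
ft_force: [0.5, 0.5, 0.2]
grip_width: 0.0868
grip_force: 0.0
[0.54961246 0.13164201 0.34233628] [-3.14150850e+00 -8.22929718e-03 -6.74969652e-05] [-0.86588176  0.14491313  0.6230703   1.62618809 -0.08570581  1.39800563
 -1.7985878 ]
press_plate 0 0.86 [288.   0. 158. 107.] [0.6807 0.0539 0.0647] zmax 0.0724 x [0.631  0.7241] y [-0.0209  0.1256] rect [678.9  50.3] [ 98.9 153.4] 2.4
press 0 0.72 [280.   2. 161. 110.] [0.6778 0.0561 0.0645] zmax 0.0723 x [0.6236 0.7243] y [-0.0212  0.1305] rect [679.7  52.2] [114.3 159.4] 2.4
fulcrum 0 0.97 [384. 181.  62.  42.] [ 0.5192 -0.0287  0.0397] zmax 0.0511 x [0.4935 0.5343] y [-0.0575 -0.0053] rect [513.  -33.4] [32.8 52.3] 15.8
fulcrum 1 0.85 [299. 113.  46.  33.] [0.6001 0.0866 0.0452] zmax 0.0514 x [0.5822 0.6142] y [0.0604 0.1114] rect [597.8  85.4] [32.1 51.8] 2.3
fulcrum 2 0.64 [346. 264.  22.  29.] [0.4125 0.0327 0.037 ] zmax 0.0512 x [0.3897 0.4204] y [0.0181 0.038 ] rect [404.5  27.3] [21.7 32.7] 89.0
pry_bar 0 0.86 [187.  81.  26. 161.] [0.5437 0.2356 0.0089] zmax 0.0181 x [0.4547 0.646 ] y [0.2201 0.253 ] rect [551.2 236.6] [ 21.4 199. ] 84.1
```

View pics/w2.png

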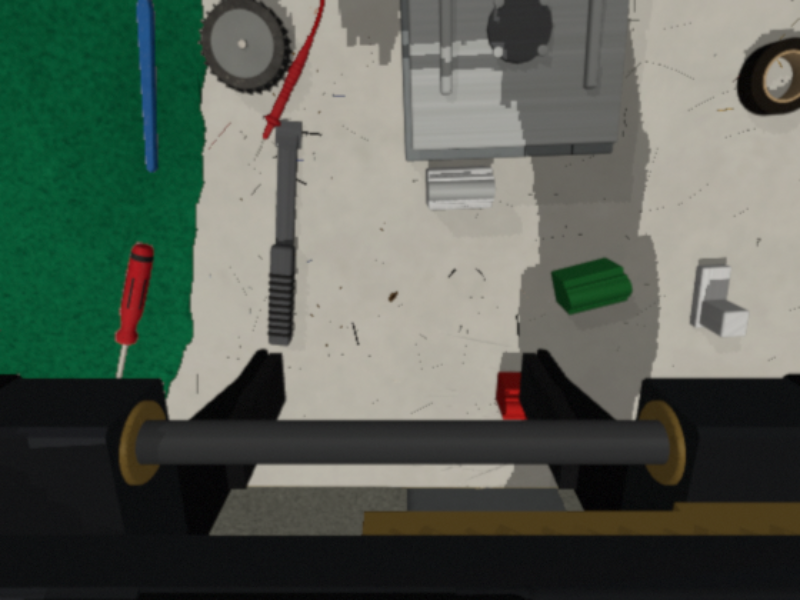

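The close wrist view (800x600) confirms the choices:
- The banded bar lies from (280,340) to its tip at (290,125).
- The aluminium fulcrum is at (460,188), in front of the press's left part.
- The press's front edge is at about (510,155).
- The shim is at (718,300) with its blade facing ahead, and the green block is at (592,285).

Now I'll grasp the bar at its x = -35.

```bash
python3 -m inch '[{"x":-0.0106,"y":-0.0275,"z":0.02,"wx":0,"wy":0,"wz":0,"jaw":0.06},{"x":-0.0106,"y":-0.0275,"z":0.02,"wx":0,"wy":0,"wz":0,"jaw":0.06},{"x":-0.0106,"y":-0.0275,"z":0.02,"wx":0,"wy":0,"wz":0,"jaw":0.06},{"x":-0.0106,"y":-0.0273,"z":0.02,"wx":0,"wy":0,"wz":0,"jaw":0.06},{"x":0,"y":0,"z":0.03,"wx":0,"wy":0,"wz":6.2,"jaw":0.06},{"x":0,"y":0,"z":0.04,"wx":0,"wy":0,"wz":0,"jaw":0.06},{"x":0,"y":0,"z":0.04,"wx":0,"wy":0,"wz":0,"jaw":0.06},{"x":0,"y":0,"z":0.04,"wx":0,"wy":0,"wz":0,"jaw":0.06},{"x":0,"y":0,"z":0.02,"wx":0,"wy":0,"wz":0,"jaw":0.06},{"x":0,"y":0,"z":0.015,"wx":0,"wy":0,"wz":0,"jaw":0.06},{"x":0,"y":0,"z":0.005,"wx":0,"wy":0,"wz":0,"jaw":0.06},{"x":0,"y":0,"z":0,"wx":0,"wy":0,"wz":0,"jaw":0.06}]'
python3 -m inch '[{"x":0,"y":0,"z":0,"wx":0,"wy":0,"wz":0,"jaw":0},{"x":0,"y":0,"z":0,"wx":0,"wy":0,"wz":0,"jaw":0},{"x":0,"y":0,"z":0,"wx":0,"wy":0,"wz":0,"jaw":0},{"x":0,"y":0,"z":0,"wx":0,"wy":0,"wz":0,"jaw":0},{"x":0,"y":0,"z":0,"wx":0,"wy":0,"wz":0,"jaw":0},{"x":0,"y":0,"z":0,"wx":0,"wy":0,"wz":0,"jaw":0}]'
```

```text
time_s: 7.62
tool_pos: [0.5071, 0.2413, 0.0726]
ee_rot: [-3.137, 0.163, -0.001]
ft_force: [0.5, -0.2, 1.0]
grip_width: 0.0603
grip_force: 0.0
time_s: 8.38
tool_pos: [0.5068, 0.2413, 0.0723]
ee_rot: [3.137, -0.163, -0.0]
ft_force: [-1.3, -0.0, 1.4]
grip_width: 0.0196
grip_force: 30.0
```

```bash
python3 -m inch '[{"x":0,"y":0,"z":-0.01,"wx":0,"wy":0,"wz":0,"jaw":0},{"x":0,"y":0,"z":-0.03,"wx":0,"wy":0,"wz":0,"jaw":0},{"x":-0.01,"y":0,"z":-0.03,"wx":0,"wy":0,"wz":0,"jaw":0},{"x":-0.02,"y":0,"z":-0.03,"wx":0,"wy":0,"wz":-8.3,"jaw":0},{"x":0,"y":0,"z":0,"wx":0,"wy":0,"wz":0,"jaw":0},{"x":0,"y":0,"z":0,"wx":0,"wy":0,"wz":0,"jaw":0}]'
python3 - <<'E'
from h import *
z=np.load("/tmp/w.npz"); P=z["P"]; m=np.load("/tmp/m_press_plate_0.npy")
p=P[m]; p=p[~np.isnan(p[:,0])]*1000
def edge(p,zlo,zhi,lab,y0,y1):
    q=p[(p[:,2]>zlo)&(p[:,2]<zhi)]
    pts=[]
    for y in np.arange(y0,y1,3):
        s=q[abs(q[:,1]-y)<1.5]
        if len(s)>2: pts.append((s[:,0].min(),y))
    pts=np.array(pts); 
    for _ in range(3):
        k=np.polyfit(pts[:,1],pts[:,0],1); e=pts[:,0]-np.polyval(k,pts[:,1]); pts=pts[abs(e)<2]
    print(lab,"yaw",round(np.degrees(np.arctan(-k[0])),2),"x at y=50",round(np.polyval(k,50),2),len(pts))
edge(p,62,68,"plateedge",0,98)
mp=np.load("/tmp/m_press_0.npy"); pb=P[mp]; pb=pb[~np.isnan(pb[:,0])]*1000
edge(pb,43,50,"base",-25,125)
q=pb[(pb[:,2]>43)&(pb[:,2]<50)]; print("base y",np.percentile(q[:,1],[0.5,99.5]), "z",np.median(q[:,2]))
q=p[(p[:,2]>62)&(p[:,2]<68)&(p[:,0]<650)]; print("plate y near edge",np.percentile(q[:,1],[.5,99.5]),np.median(q[:,2]))
f=P[np.load("/tmp/m_fulcrum_1.npy")]*1000; f=f[f[:,2]>49]; print("crest",np.nanmedian(f,0),np.nanpercentile(f[:,2],[50,95]))
o=arm.get_obs(); print(o["tool_pos"],o["ee_rot"])
for n in("scene","side"):
    rgb,d,C=cloud(n)
    for r in arm.regions_of("pry_bar",n):
        c=C[r["mask"]]*1000; c=c[~np.isnan(c[:,0])]; c=c[c[:,2]>40]
        if len(c)<10: continue
        T=o["tool_pos"]*1000; Rm=R.from_rotvec(o["ee_rot"]).as_matrix()
        t=(c-T)@Rm
        print(n,round(r["p"],2),len(c),"tool x range",np.percentile(t[:,0],[1,99]),"y",np.median(t[:,1]))
        for a,b in((-50,-15),(20,50),(55,110),(115,160)):
            s=t[(t[:,0]>a)&(t[:,0]<b)]
            if len(s): print(a,b,len(s),np.round(np.percentile(s[:,2],[5,25,50]),1),np.round(np.median(s[:,1]),1))
E
```

```text
time_s: 9.12
tool_pos: [0.477, 0.2442, 0.1719]
ee_rot: [-3.141, -0.061, 0.0]
ft_force: [-0.3, -0.4, -1.9]
grip_width: 0.0192
grip_force: 30.0
plateedge yaw 2.47 x at y=50 631.1 33
base yaw 2.43 x at y=50 623.1 50
base y [-27.58651001 132.95294867] z 45.690003119998295
plate y near edge [-23.18816163 124.23549676] 64.56183851053652
crest [598.08162417  85.58875324  50.28014926] [50.28014926 51.75643476]
[0.47702474 0.24417254 0.17191044] [-3.14094481e+00 -6.05688531e-02  1.65274095e-04]
scene 0.58 198 tool x range [-54.44064476 135.22945972] y 6.616687725752096
-50 -15 91 [55.7 56.8 58.2] 8.1
55 110 53 [64.4 66.2 67. ] 5.0
115 160 31 [66.  66.6 68.4] 4.0
```

```bash
cat > plan.py <<'E'
from h import *
yaw=np.radians(2.45); U=np.array([np.cos(yaw),np.sin(yaw),0]);V=np.array([-np.sin(yaw),np.cos(yaw),0]);Z=np.array([0,0,1.])
E0=np.array([631.1,50.3,0]); CX=-31.5; TB=35.0; H=72.3
def rot(s,yw=yaw): # tool x pitched s up
    x=np.array([np.cos(s)*np.cos(yw),np.cos(s)*np.sin(yw),np.sin(s)]); y=np.array([np.sin(yw),-np.cos(yw),0]); return np.stack([x,y,np.cross(x,y)],1)
def bar(L,s,h,y=34.): # tip L behind edge; underside at height h over crest x
    tip=E0+U*L+V*y+Z*(h+np.tan(s)*(L-CX)); Rm=rot(s); return tip-Rm@np.array([110+TB,0,H]),Rm
def delta(p,Rm):
    o=arm.get_obs(); R0=R.from_rotvec(o["ee_rot"]).as_matrix(); t=o["tool_pos"]*1000
    print("target",np.round(p,1),"shift in present tool axes mm",np.round(R0.T@(p-t),1),"turn deg",np.round(np.degrees(R.from_matrix(R0.T@Rm).as_rotvec()),2))
if __name__=="__main__":
    delta(*bar(-12,-0.115,58))
E
python3 plan.py
```

```text
target [482.   78.  144.2] shift in present tool axes mm [ -1.4 166.   27.3] turn deg [ 0.07 -6.52 -0.2 ]
```

```bash
python3 -m inch '[{"x":0,"y":0.02,"z":0,"wx":0,"wy":0,"wz":0,"jaw":0},{"x":0,"y":0.03,"z":0,"wx":0,"wy":0,"wz":0,"jaw":0},{"x":0,"y":0.03,"z":0,"wx":0,"wy":0,"wz":0,"jaw":0},{"x":0,"y":0.03,"z":0,"wx":0,"wy":0,"wz":0,"jaw":0},{"x":0,"y":0.03,"z":0,"wx":0,"wy":0,"wz":0,"jaw":0},{"x":0,"y":0.02,"z":0.01,"wx":0,"wy":0,"wz":0,"jaw":0},{"x":-0.001,"y":0.006,"z":0.017,"wx":0,"wy":0,"wz":0,"jaw":0},{"x":0,"y":0,"z":0,"wx":0,"wy":-6.5,"wz":-0.2,"jaw":0},{"x":0,"y":0,"z":0,"wx":0,"wy":0,"wz":0,"jaw":0},{"x":0,"y":0,"z":0,"wx":0,"wy":0,"wz":0,"jaw":0}]'
python3 - <<'E'
from plan import *
delta(*bar(-12,-0.115,58)); delta(*bar(-12,-0.115,51))
rgb,d,P=cloud("wrist"); save("pics/w3.png",cv2.resize(rgb,(800,600)))
E
```

```text
time_s: 10.58
tool_pos: [0.4826, 0.0783, 0.1447]
ee_rot: [3.133, 0.069, -0.176]
ft_force: [-0.2, -0.4, -2.3]
grip_width: 0.0193
grip_force: 30.0
target [482.   78.  144.2] shift in present tool axes mm [-0.5  0.4  0.5] turn deg [ 0.05 -0.17  0.07]
target [482.   78.  137.2] shift in present tool axes mm [0.2 0.4 7.5] turn deg [ 0.05 -0.17  0.07]
```

View pics/w3.png

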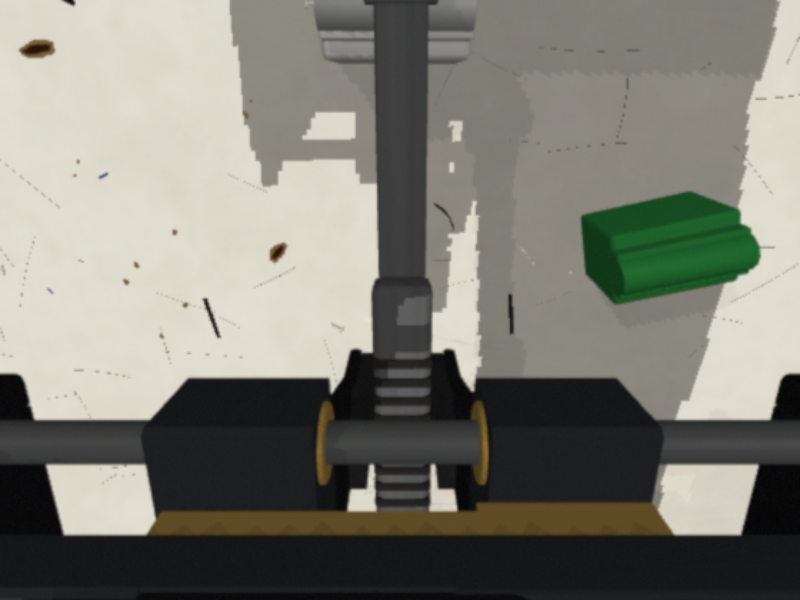

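```bash
python3 - <<'E'
from h import *
o=arm.get_obs(); rgb,d,P=cloud("wrist"); Rm=R.from_rotvec(o["ee_rot"]).as_matrix()
t=(P*1000-o["tool_pos"]*1000)@Rm
for r in list(range(0,8,2))+list(range(176,216,3)): print(r,np.round(np.nanmedian(t[r,278:284],0),1))
E
for i in 1; do python3 -m inch '[{"x":0.0003,"y":0,"z":0.003,"wx":0,"wy":0,"wz":0,"jaw":0},{"x":0.0002,"y":0,"z":0.002,"wx":0,"wy":0,"wz":0,"jaw":0},{"x":0.0001,"y":0,"z":0.001,"wx":0,"wy":0,"wz":0,"jaw":0},{"x":0,"y":0,"z":0,"wx":0,"wy":0,"wz":0,"jaw":0}]'; done
python3 -m inch '[{"x":0.00005,"y":0,"z":0.0005,"wx":0,"wy":0,"wz":0,"jaw":0},{"x":0,"y":0,"z":0,"wx":0,"wy":0,"wz":0,"jaw":0}]' | grep -E "tool_pos|force"
python3 -m inch '[{"x":0.00005,"y":0,"z":0.0005,"wx":0,"wy":0,"wz":0,"jaw":0},{"x":0,"y":0,"z":0,"wx":0,"wy":0,"wz":0,"jaw":0}]' | grep -E "tool_pos|force"
python3 -m inch '[{"x":0.00005,"y":0,"z":0.0005,"wx":0,"wy":0,"wz":0,"jaw":0},{"x":0,"y":0,"z":0,"wx":0,"wy":0,"wz":0,"jaw":0}]' | grep -E "tool_pos|force"
python3 -m inch '[{"x":0.00005,"y":0,"z":0.0005,"wx":0,"wy":0,"wz":0,"jaw":0},{"x":0,"y":0,"z":0,"wx":0,"wy":0,"wz":0,"jaw":0}]' | grep -E "tool_pos|force"
```

```text
0 [122.2  -0.5  65.2]
2 [121.6  -0.5  65.7]
4 [121.   -0.5  66.2]
6 [120.1  -0.5  65.6]
176 [48.6 -0.5 65.6]
179 [47.  -0.5 66. ]
182 [45.7 -0.5 65.5]
185 [44.3 -0.5 65.2]
188 [42.7 -0.5 65.5]
191 [41.3 -0.5 65.3]
194 [39.6 -0.5 65.8]
197 [39.6 -0.5 60.5]
200 [39.  -0.4 57.5]
203 [38.1 -0.4 55.9]
206 [36.7 -0.4 55.8]
209 [35.3 -0.4 55.6]
212 [33.9 -0.4 55.3]
215 [32.5 -0.2 55.3]
time_s: 11.18
tool_pos: [0.4826, 0.0785, 0.1392]
ee_rot: [3.133, 0.069, -0.178]
ft_force: [0.1, 0.1, -0.4]
grip_width: 0.0199
grip_force: 30.0
tool_pos: [0.4826, 0.0784, 0.1387]
ft_force: [-0.2, 0.2, -1.2]
grip_force: 30.0
tool_pos: [0.4826, 0.0784, 0.1382]
ft_force: [-0.5, -0.1, -2.3]
grip_force: 30.0
tool_pos: [0.4826, 0.0784, 0.1377]
ft_force: [0.7, -0.2, -1.2]
grip_force: 30.0
tool_pos: [0.4826, 0.0784, 0.1372]
ft_force: [-0.1, 0.2, -1.9]
grip_force: 30.0
```

```bash
python3 -m inch '[{"x":0.00005,"y":0,"z":0.0005,"wx":0,"wy":0,"wz":0,"jaw":0},{"x":0,"y":0,"z":0,"wx":0,"wy":0,"wz":0,"jaw":0}]' | grep -E "tool_pos|ft_force"
python3 -m inch '[{"x":0.00005,"y":0,"z":0.0005,"wx":0,"wy":0,"wz":0,"jaw":0},{"x":0,"y":0,"z":0,"wx":0,"wy":0,"wz":0,"jaw":0}]' | grep -E "tool_pos|ft_force"
python3 -m inch '[{"x":0.00005,"y":0,"z":0.0005,"wx":0,"wy":0,"wz":0,"jaw":0},{"x":0,"y":0,"z":0,"wx":0,"wy":0,"wz":0,"jaw":0}]' | grep -E "tool_pos|ft_force"
python3 -c "
from h import *
print(arm.get_obs()['torque'],arm.get_obs()['ee_rot'])"
```

```text
tool_pos: [0.4826, 0.0785, 0.1367]
ft_force: [-0.3, 0.8, -2.3]
tool_pos: [0.4826, 0.0784, 0.1362]
ft_force: [0.3, -0.4, -1.7]
tool_pos: [0.4826, 0.0784, 0.1357]
ft_force: [-1.0, 0.4, -0.6]
[-0.06065647  0.00529847 -0.01441796] [ 3.13342574  0.06923607 -0.17785096]
```

```bash
python3 -m inch '[{"x":0.00005,"y":0,"z":0.0005,"wx":0,"wy":0,"wz":0,"jaw":0},{"x":0,"y":0,"z":0,"wx":0,"wy":0,"wz":0,"jaw":0}]' | grep -E "tool_pos|ft_force"
python3 -c "
from h import *
print(arm.get_obs()['torque'])"
python3 -m inch '[{"x":0.00005,"y":0,"z":0.0005,"wx":0,"wy":0,"wz":0,"jaw":0},{"x":0,"y":0,"z":0,"wx":0,"wy":0,"wz":0,"jaw":0}]' | grep -E "tool_pos|ft_force"
python3 -c "
from plan import *
print(arm.get_obs()['torque']);delta(*bar(-12,-0.115,50.7))"
```

```text
tool_pos: [0.4826, 0.0785, 0.1353]
ft_force: [-0.9, 0.9, 0.1]
[-0.03048425  0.00292054  0.0021427 ]
tool_pos: [0.4826, 0.0784, 0.1347]
ft_force: [-0.1, -0.0, -0.2]
[-0.0261768  -0.00710725 -0.05948856]
target [482.   78.  136.9] shift in present tool axes mm [-0.8  0.5 -2.1] turn deg [-0.   -0.09  0.08]
```

```bash
cat > barz.py <<'E'
from h import *
o=arm.get_obs(); rgb,d,P=cloud("wrist"); Rm=R.from_rotvec(o["ee_rot"]).as_matrix()
t=((P*1000-o["tool_pos"]*1000)@Rm)[:,272:290].reshape(-1,3); t=t[(t[:,2]>60)&(t[:,2]<70)&(t[:,0]>42)&(t[:,0]<122)]
k=np.polyfit(t[:,0],t[:,2],1); print("bar top in tool z at x=45,85,120:",np.round(np.polyval(k,[45,85,120]),2),"slope",round(k[0],4),"force",np.round(o["ft_force"],1),np.round(o["torque"],2),o["tool_pos"])
E
python3 barz.py
python3 -m inch '[{"x":-0.0002,"y":0,"z":-0.002,"wx":0,"wy":0,"wz":0,"jaw":0},{"x":0.002,"y":0,"z":0,"wx":0,"wy":0,"wz":0,"jaw":0},{"x":0.003,"y":0,"z":0,"wx":0,"wy":0,"wz":0,"jaw":0},{"x":0.003,"y":0,"z":0,"wx":0,"wy":0,"wz":0,"jaw":0},{"x":0,"y":0,"z":0,"wx":0,"wy":0,"wz":0,"jaw":0}]'
python3 barz.py
```

```text
bar top in tool z at x=45,85,120: [64.97 64.63 64.33] slope -0.0085 force [-0.1 -0.  -0.2] [-0.03 -0.01 -0.06] [0.48260854 0.07844741 0.13473531]
time_s: 14.1
tool_pos: [0.4907, 0.0787, 0.1357]
ee_rot: [3.133, 0.069, -0.178]
ft_force: [-0.0, -0.1, -1.6]
grip_width: 0.0194
grip_force: 30.0
bar top in tool z at x=45,85,120: [65.41 65.48 65.54] slope 0.0018 force [-0.  -0.1 -1.6] [-0.03  0.02  0.  ] [0.49074619 0.0787469  0.13570399]
```

```bash
python3 -m inch '[{"x":0.002,"y":0,"z":0,"wx":0,"wy":0,"wz":0,"jaw":0},{"x":0.002,"y":0,"z":0,"wx":0,"wy":0,"wz":0,"jaw":0},{"x":0.002,"y":0,"z":0,"wx":0,"wy":0,"wz":0,"jaw":0},{"x":0,"y":0,"z":0,"wx":0,"wy":0,"wz":0,"jaw":0}]' | grep -E "pos|ft_f"
python3 barz.py
python3 -m inch '[{"x":0.002,"y":0,"z":0,"wx":0,"wy":0,"wz":0,"jaw":0},{"x":0.001,"y":0,"z":0,"wx":0,"wy":0,"wz":0,"jaw":0},{"x":0,"y":0,"z":0,"wx":0,"wy":0,"wz":0,"jaw":0}]' | grep -E "pos|ft_f"
python3 barz.py
python3 - <<'E'
from h import *
ims=[]
for n,(u,v) in (("scene",(285,200)),("side",(290,200))):
    rgb,d,P=cloud(n); ims.append(cv2.resize(rgb[v-35:v+35,u-47:u+47],(400,300),interpolation=cv2.INTER_CUBIC))
save("pics/ins.png",np.hstack(ims))
E
```

```text
tool_pos: [0.4966, 0.079, 0.1351]
ft_force: [-0.4, -0.7, -1.8]
bar top in tool z at x=45,85,120: [65.5  65.51 65.51] slope 0.0002 force [-0.4 -0.7 -1.8] [-0.06 -0.02 -0.01] [0.49664762 0.07903791 0.13510757]
tool_pos: [0.4995, 0.0792, 0.1348]
ft_force: [-0.1, 0.7, -1.5]
bar top in tool z at x=45,85,120: [65.43 65.46 65.5 ] slope 0.0009 force [-0.1  0.7 -1.5] [-0.03  0.04 -0.01] [0.49954865 0.07918409 0.13478381]
```

View pics/ins.png

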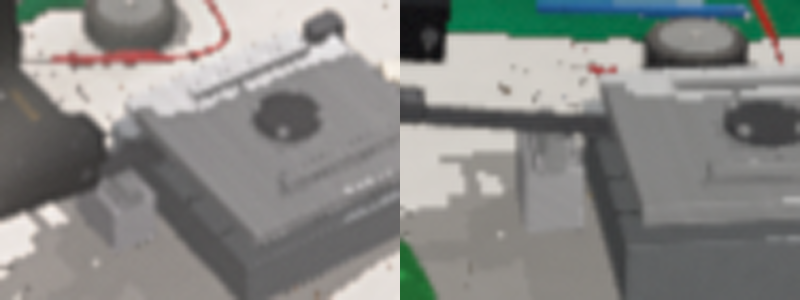

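The crops show the bar over the aluminium fulcrum with its tip at the plate's edge: scene crop about (135,145), side crop about (600,120). There is no resistance, so I'll slide in further.

```bash
python3 -m inch '[{"x":0.002,"y":0,"z":0,"wx":0,"wy":0,"wz":0,"jaw":0},{"x":0.002,"y":0,"z":0,"wx":0,"wy":0,"wz":0,"jaw":0},{"x":0.001,"y":0,"z":0,"wx":0,"wy":0,"wz":0,"jaw":0},{"x":0,"y":0,"z":0,"wx":0,"wy":0,"wz":0,"jaw":0}]' | grep -E "pos|ft_f"
python3 -m inch '[{"x":0.002,"y":0,"z":0,"wx":0,"wy":0,"wz":0,"jaw":0},{"x":0.002,"y":0,"z":0,"wx":0,"wy":0,"wz":0,"jaw":0},{"x":0.001,"y":0,"z":0,"wx":0,"wy":0,"wz":0,"jaw":0},{"x":0,"y":0,"z":0,"wx":0,"wy":0,"wz":0,"jaw":0}]' | grep -E "pos|ft_f"
python3 barz.py
python3 - <<'E'
from plan import *
for L,s,h in ((15.5,-.0,50.),(15.5,.1,50.1),(15.5,.2,50.1),(15.5,.27,50.3)): delta(*bar(L,s,h))
E
```

```text
tool_pos: [0.5045, 0.0794, 0.1342]
ft_force: [-0.5, -0.1, -2.0]
tool_pos: [0.5095, 0.0796, 0.1336]
ft_force: [-0.2, -0.5, -0.8]
bar top in tool z at x=45,85,120: [65.47 65.49 65.51] slope 0.0005 force [-0.2 -0.5 -0.8] [-0.06  0.01 -0.  ] [0.50947513 0.07960747 0.1336293 ]
target [500.3  78.7 122.3] shift in present tool axes mm [-7.8  0.5 12.3] turn deg [-0.    6.51  0.08]
target [493.8  78.5 112.3] shift in present tool axes mm [-13.1   0.5  23. ] turn deg [-0.   12.24  0.08]
target [488.8  78.2 101.7] shift in present tool axes mm [-16.9   0.5  34.1] turn deg [-1.000e-02  1.796e+01  8.000e-02]
target [486.2  78.1  94.3] shift in present tool axes mm [-18.6   0.5  41.7] turn deg [-1.000e-02  2.198e+01  8.000e-02]
```

```bash
cat > plate.py <<'E'
from plan import *
def ang(P):
    p=P.reshape(-1,3)*1000; p=p[~np.isnan(p[:,0])]-E0
    x,y,z=p@U,p@V,p[:,2]; m=(x>4)&(x<25)&(abs(y)<50)&(z>50)&(z<95); 
    return np.arctan2(np.median(z[m])-58-5,152-np.median(x[m])),m.sum(),np.median(z[m])
if __name__=="__main__":
    b=np.load("/tmp/c.npz"); z0=ang(b["s"]),ang(b["d"])
    o=arm.get_obs()
    for n,k in (("scene",z0[0]),("side",z0[1])):
        a=ang(cloud(n)[2]); print(n,"angle",round(a[0]-k[0],4),a[1],"z",round(a[2],1),"base",round(k[2],1))
    print(np.round(o["ft_force"],1),o["tool_pos"])
E
python3 -m inch '[{"x":-0.0013,"y":0,"z":0.0023,"wx":0,"wy":1,"wz":0,"jaw":0},{"x":-0.0019,"y":0,"z":0.0026,"wx":0,"wy":1.5,"wz":0,"jaw":0},{"x":-0.0019,"y":0,"z":0.0026,"wx":0,"wy":1.5,"wz":0,"jaw":0},{"x":-0.0019,"y":0,"z":0.0026,"wx":0,"wy":1.5,"wz":0,"jaw":0},{"x":0,"y":0,"z":0,"wx":0,"wy":0,"wz":0,"jaw":0}]' | grep -E "pos|ft_f"
python3 plate.py; python3 barz.py
```

```text
tool_pos: [0.5014, 0.0794, 0.1245]
ft_force: [-0.7, -0.5, 2.0]
scene angle 0.0004 201 z 63.2 base 63.1
side angle -0.0004 205 z 63.3 base 63.3
[-0.7 -0.5  2. ] [0.50142512 0.07938619 0.12445408]
bar top in tool z at x=45,85,120: [65.77 66.05 66.31] slope 0.0072 force [-1.4 -0.7  3.4] [-0.13  0.62 -0.03] [0.50152034 0.07929719 0.12438479]
```

```bash
python3 -m inch '[{"x":-0.0019,"y":0,"z":0.0026,"wx":0,"wy":1.5,"wz":0,"jaw":0},{"x":-0.0019,"y":0,"z":0.0026,"wx":0,"wy":1.5,"wz":0,"jaw":0},{"x":-0.0019,"y":0,"z":0.0026,"wx":0,"wy":1.5,"wz":0,"jaw":0},{"x":0,"y":0,"z":0,"wx":0,"wy":0,"wz":0,"jaw":0}]' | grep -E "pos|ft_f"
python3 plate.py; python3 barz.py
```

```text
tool_pos: [0.496, 0.0791, 0.1165]
ft_force: [-1.8, 0.0, 4.9]
scene angle 0.0234 192 z 66.4 base 63.1
side angle 0.0219 196 z 66.3 base 63.3
[-1.8  0.   4.9] [0.49597852 0.07912876 0.11654788]
bar top in tool z at x=45,85,120: [65.81 66.1  66.36] slope 0.0073 force [-3.   0.2  5.7] [-0.15  0.93 -0.05] [0.49601786 0.07912694 0.11654033]
```

```bash
python3 -m inch '[{"x":-0.0019,"y":0,"z":0.0026,"wx":0,"wy":1.5,"wz":0,"jaw":0},{"x":-0.0019,"y":0,"z":0.0026,"wx":0,"wy":1.5,"wz":0,"jaw":0},{"x":-0.0019,"y":0,"z":0.0026,"wx":0,"wy":1.5,"wz":0,"jaw":0},{"x":-0.0019,"y":0,"z":0.0026,"wx":0,"wy":1.5,"wz":0,"jaw":0},{"x":-0.0019,"y":0,"z":0.0026,"wx":0,"wy":1.5,"wz":0,"jaw":0},{"x":-0.0019,"y":0,"z":0.0026,"wx":0,"wy":1.5,"wz":0,"jaw":0},{"x":0,"y":0,"z":0,"wx":0,"wy":0,"wz":0,"jaw":0}]' | grep -E "pos|ft_f"
python3 plate.py; python3 barz.py
```

```text
tool_pos: [0.4867, 0.0788, 0.0997]
ft_force: [-4.2, -0.8, 7.5]
scene angle 0.075 195 z 73.5 base 63.1
side angle 0.0725 190 z 73.3 base 63.3
[-4.2 -0.8  7.5] [0.48674049 0.0787752  0.09965799]
bar top in tool z at x=45,85,120: [65.89 66.02 66.14] slope 0.0034 force [-4.2  0.2  7.9] [-0.11  1.05 -0.06] [0.48679049 0.07874255 0.09968029]
```

```bash
python3 -m inch '[{"x":-0.0019,"y":0,"z":0.0026,"wx":0,"wy":1.5,"wz":0,"jaw":0},{"x":-0.0019,"y":0,"z":0.0026,"wx":0,"wy":1.5,"wz":0,"jaw":0},{"x":-0.0019,"y":0,"z":0.0026,"wx":0,"wy":1.5,"wz":0,"jaw":0},{"x":-0.0013,"y":0,"z":0.0017,"wx":0,"wy":1,"wz":0,"jaw":0},{"x":0,"y":0,"z":0,"wx":0,"wy":0,"wz":0,"jaw":0}]' | grep -E "pos|ft_f|rot"
python3 plate.py; python3 barz.py
```

```text
tool_pos: [0.4825, 0.0786, 0.0888]
ee_rot: [-3.094, -0.068, -0.492]
ft_force: [-4.6, -0.5, 8.7]
scene angle 0.1049 186 z 77.6 base 63.1
side angle 0.1037 192 z 77.6 base 63.3
[-4.6 -0.5  8.7] [0.48248127 0.07860234 0.08875443]
bar top in tool z at x=45,85,120: [65.82 65.93 66.03] slope 0.0028 force [-5.5 -1.7  9.1] [-0.14  1.05 -0.07] [0.48251496 0.07859799 0.08877497]
```

Plate is at about 0.104 rad by both cameras. I'll back the bar off and draw it out.

```bash
python3 -m inch '[{"x":0.0019,"y":0,"z":-0.0026,"wx":0,"wy":-1.5,"wz":0,"jaw":0},{"x":0.0019,"y":0,"z":-0.0026,"wx":0,"wy":-1.5,"wz":0,"jaw":0},{"x":0.0019,"y":0,"z":-0.0026,"wx":0,"wy":-1.5,"wz":0,"jaw":0},{"x":0.0019,"y":0,"z":-0.0026,"wx":0,"wy":-1.5,"wz":0,"jaw":0},{"x":0.0019,"y":0,"z":-0.0026,"wx":0,"wy":-1.5,"wz":0,"jaw":0},{"x":0.0019,"y":0,"z":-0.0026,"wx":0,"wy":-1.5,"wz":0,"jaw":0},{"x":0.0019,"y":0,"z":-0.003,"wx":0,"wy":-1.5,"wz":0,"jaw":0},{"x":0,"y":0,"z":0,"wx":0,"wy":0,"wz":0,"jaw":0}]' | grep -E "pos|ft_f"
python3 -m inch '[{"x":-0.003,"y":0,"z":-0.0005,"wx":0,"wy":0,"wz":0,"jaw":0},{"x":-0.006,"y":0,"z":0,"wx":0,"wy":0,"wz":0,"jaw":0},{"x":-0.01,"y":0,"z":0,"wx":0,"wy":0,"wz":0,"jaw":0},{"x":-0.01,"y":0,"z":0,"wx":0,"wy":0,"wz":0,"jaw":0},{"x":0,"y":0,"z":0,"wx":0,"wy":0,"wz":0,"jaw":0}]' | grep -E "pos|ft_f"
python3 plate.py; python3 barz.py
```

```text
tool_pos: [0.4914, 0.0788, 0.1096]
ft_force: [-0.0, -0.6, -1.5]
tool_pos: [0.4611, 0.0776, 0.1061]
ft_force: [0.8, 0.6, -0.9]
scene angle 0.1044 182 z 77.6 base 63.1
side angle 0.1039 188 z 77.7 base 63.3
[ 0.8  0.6 -0.9] [0.461054   0.07763943 0.10614156]
bar top in tool z at x=45,85,120: [65.64 65.69 65.72] slope 0.0011 force [ 0.6  0.2 -1.4] [-0.1   0.39  0.04] [0.46219248 0.07772056 0.10653626]
```

```bash
python3 -m inch '[{"x":0,"y":0,"z":-0.02,"wx":0,"wy":0,"wz":0,"jaw":0},{"x":0,"y":0,"z":-0.03,"wx":0,"wy":0,"wz":0,"jaw":0},{"x":0,"y":-0.02,"z":0,"wx":0,"wy":-7.6,"wz":0,"jaw":0},{"x":0,"y":-0.035,"z":0,"wx":0,"wy":0,"wz":0,"jaw":0},{"x":0,"y":-0.035,"z":0,"wx":0,"wy":0,"wz":0,"jaw":0},{"x":0,"y":-0.035,"z":0,"wx":0,"wy":0,"wz":0,"jaw":0},{"x":0,"y":-0.017,"z":0,"wx":0,"wy":0,"wz":0,"jaw":0},{"x":0,"y":0,"z":0,"wx":0,"wy":0,"wz":0,"jaw":0}]'
```

```text
time_s: 22.28
tool_pos: [0.4494, 0.2196, 0.1558]
ee_rot: [3.14, 0.072, -0.003]
ft_force: [-0.1, -1.6, -2.4]
grip_width: 0.0193
grip_force: 30.0
```

```bash
python3 -m inch '[{"x":0.01,"y":0,"z":0.03,"wx":0,"wy":0,"wz":0,"jaw":0},{"x":0.01,"y":0,"z":0.03,"wx":0,"wy":0,"wz":0,"jaw":0},{"x":0,"y":0,"z":0.015,"wx":0,"wy":0,"wz":0,"jaw":0},{"x":0,"y":0,"z":0.006,"wx":0,"wy":0,"wz":0,"jaw":0},{"x":0,"y":0,"z":0.0015,"wx":0,"wy":0,"wz":0,"jaw":0},{"x":0,"y":0,"z":0,"wx":0,"wy":0,"wz":0,"jaw":0}]' | grep -E "pos|ft_f"
python3 -m inch '[{"x":0,"y":0,"z":0,"wx":0,"wy":0,"wz":0,"jaw":0.05},{"x":0,"y":0,"z":0,"wx":0,"wy":0,"wz":0,"jaw":0.05},{"x":0,"y":0,"z":0,"wx":0,"wy":0,"wz":0,"jaw":0.05},{"x":0,"y":0,"z":0,"wx":0,"wy":0,"wz":0,"jaw":0.05},{"x":0,"y":0,"z":-0.01,"wx":0,"wy":0,"wz":0,"jaw":0.05},{"x":0,"y":0,"z":-0.05,"wx":0,"wy":0,"wz":0,"jaw":0.05},{"x":0.005,"y":0.03,"z":-0.05,"wx":0,"wy":0,"wz":0,"jaw":0.05},{"x":0.015,"y":0.04,"z":-0.04,"wx":0,"wy":0,"wz":0,"jaw":0.05},{"x":0.01,"y":0.05,"z":-0.03,"wx":0,"wy":0,"wz":0,"jaw":0.05},{"x":0.01,"y":0.05,"z":-0.02,"wx":0,"wy":0,"wz":0,"jaw":0.05},{"x":0.01,"y":0.05,"z":0,"wx":0,"wy":0,"wz":0,"jaw":0.05},{"x":0.01,"y":0.05,"z":0,"wx":0,"wy":0,"wz":0,"jaw":0.05},{"x":0,"y":0,"z":0,"wx":0,"wy":0,"wz":0,"jaw":0.05},{"x":0,"y":0,"z":0,"wx":0,"wy":0,"wz":0,"jaw":0.05}]'
python3 - <<'E'
from seg import *
run(["shim","press_plate","press","fulcrum"],"pics/w4.png")
E
```

```text
tool_pos: [0.4694, 0.2202, 0.0742]
ft_force: [-0.5, 0.2, -0.9]
time_s: 24.78
tool_pos: [0.5413, -0.047, 0.2735]
ee_rot: [-3.14, -0.069, 0.003]
ft_force: [-0.2, 0.1, 0.3]
grip_width: 0.0501
grip_force: 0.0
[ 0.54127954 -0.04696282  0.2735393 ] [-3.14032814e+00 -6.86046093e-02  2.74668708e-03] [-0.71534975  0.14856449  0.80161769  1.78316183 -0.11234236  1.25836111
 -1.41152337]
shim 0 0.9 [362. 196.  37.  60.] [ 0.4982 -0.1501  0.0141] zmax 0.0466 x [0.475  0.5283] y [-0.1641 -0.1391] rect [ 499.8 -152.8] [57.8 26.2] 3.4
press_plate 0 0.71 [ 62.   0. 202.  87.] [0.6628 0.0502 0.0774] zmax 0.0823 x [0.6307 0.6928] y [-0.0227  0.1236] rect [661.8  51.2] [ 61.8 150.3] 2.3
press 0 0.65 [ 64.   0. 208.  96.] [0.6594 0.0469 0.0768] zmax 0.0818 x [0.6226 0.6937] y [-0.0281  0.124 ] rect [661.4  50.6] [ 77.8 159.2] 2.5
fulcrum 0 0.96 [108. 105.  74.  33.] [0.5993 0.0793 0.0442] zmax 0.0511 x [0.5826 0.6141] y [0.0587 0.1098] rect [597.7  85.4] [32.1 53.3] 2.4
fulcrum 1 0.48 [230. 278.  19.  16.] [ 0.4192 -0.0064  0.0213] zmax 0.037 x [0.4087 0.42  ] y [-0.0144  0.002 ] rect [416.3  -9.2] [21.5  9.9] 50.5
```

View pics/w4.png

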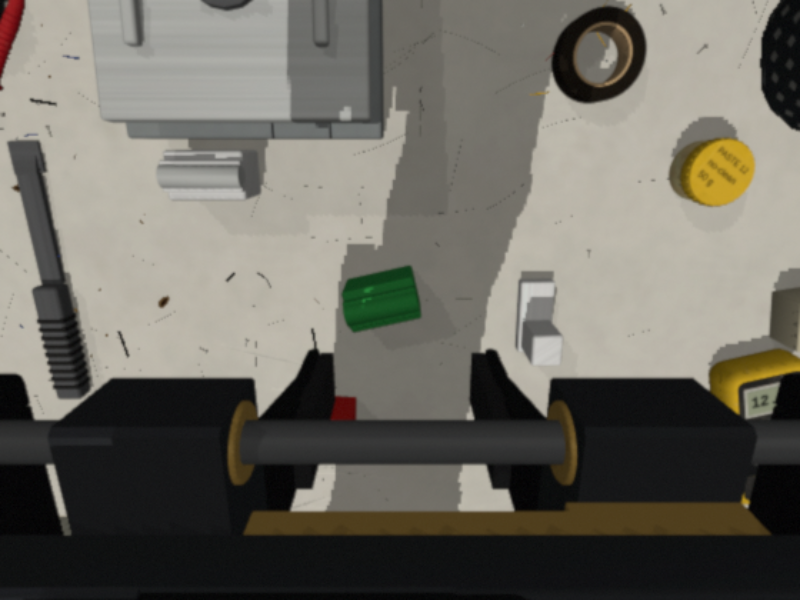

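The wrist view shows the bar down at the left, (25,145)-(65,395). The scribed lines are at about (272,130) and (331,130), and the shim is at (538,320) with its blade ahead. I'll measure the seat, the shim yaw and the bar.

Run:
```python
from plan import *
z=np.load("/tmp/w.npz"); P=z["P"]*1000; g=z["rgb"].astype(float).mean(2)
o=arm.get_obs()
for r in range(86,97,1):
    row=g[r,160:262]; bg=cv2.medianBlur(row.astype(np.float32).reshape(1,-1),5).ravel(); dd=bg-row
    k=np.argsort(-dd)[:3]; print(r,[(int(c+160),int(dd[c]),np.round(P[r,c+160],1).tolist()) for c in sorted(k)])
s=P[np.load("/tmp/m_shim_0.npy")]; s=s[~np.isnan(s[:,0])]
for n,(a,b) in {"blade":(9,16),"grip top":(43,50)}.items():
    q=s[(s[:,2]>a)&(s[:,2]<b)]; rc=cv2.minAreaRect(q[:,:2].astype(np.float32)); print(n,len(q),np.round(rc[0],1),np.round(rc[1],1),round(rc[2],1),np.median(q[:,2]))
for n in ("scene","wrist","side"):
    rgb,d,C=cloud(n)
    for r in arm.regions_of("pry_bar",n):
        c=C[r["mask"]]*1000; c=c[~np.isnan(c[:,0])]; rc=cv2.minAreaRect(c[c[:,2]>2][:,:2].astype(np.float32)); print(n,round(r["p"],2),np.round(rc[0],1),np.round(rc[1],1),round(rc[2],1),"z max",np.percentile(c[:,2],[50,98]))
```

```text
86 [(190, 19, [632.2, 38.3, 45.9]), (191, 3, [632.3, 37.3, 46.6]), (230, 1, [633.1, -0.7, 70.8])]
87 [(190, 32, [631.4, 38.8, 44.1]), (191, 12, [631.4, 37.5, 45.9]), (231, 2, [633.0, 1.8, 47.0])]
88 [(190, 35, [630.6, 38.4, 46.0]), (191, 18, [630.6, 37.2, 47.1]), (231, 4, [632.2, 1.9, 46.6])]
89 [(190, 34, [629.7, 38.5, 45.6]), (191, 18, [629.7, 37.3, 46.9]), (231, 19, [631.4, 2.0, 45.3])]
90 [(190, 33, [628.9, 38.3, 46.7]), (191, 21, [628.9, 37.7, 45.4]), (231, 32, [630.5, 1.8, 47.2])]
91 [(190, 30, [628.0, 38.8, 44.9]), (191, 24, [628.1, 37.7, 45.5]), (231, 32, [629.6, 1.8, 46.7])]
92 [(190, 30, [627.2, 38.5, 45.9]), (191, 26, [627.2, 37.5, 46.4]), (231, 31, [628.8, 1.8, 47.1])]
93 [(190, 28, [626.3, 38.8, 44.9]), (191, 30, [626.4, 37.6, 46.0]), (231, 31, [628.0, 1.9, 46.2])]
94 [(190, 23, [625.5, 38.5, 46.3]), (191, 32, [625.5, 37.6, 46.2]), (231, 28, [627.1, 1.9, 46.0])]
95 [(190, 15, [624.6, 38.6, 45.9]), (191, 29, [624.7, 37.6, 46.3]), (231, 25, [626.3, 2.0, 45.5])]
96 [(190, 7, [623.8, 39.0, 44.6]), (191, 18, [623.8, 37.5, 46.8]), (231, 18, [625.4, 1.9, 46.4])]
blade 730 [ 499.6 -152.3] [57.8 26.1] 2.1 11.702848760134499
grip top 446 [ 487.1 -153.5] [23.  22.3] 3.5 45.71825067664665
scene 0.91 [512.2 220.3] [199.2  24.2] 3.4 z max [ 7.72011725 18.70406367]
scene 0.18 [ 6.722e+02 -5.000e-01] [293.  129.3] 31.0 z max [72.34846101 80.84854065]
wrist 0.88 [513.5 225.8] [198.   31.4] 2.4 z max [ 7.47057181 17.92202112]
wrist 0.48 [695.3 223.2] [ 4.5 13.4] 76.8 z max [5.55596741 9.40420956]
side 0.71 [511.4 218. ] [193.5  23.2] 2.6 z max [ 7.03514919 16.9526929 ]
```

```bash
python3 -m inch '[{"x":-0.015,"y":0.026,"z":0.02,"wx":0,"wy":0,"wz":0,"jaw":0.05},{"x":-0.015,"y":0.026,"z":0.02,"wx":0,"wy":0,"wz":0,"jaw":0.05},{"x":-0.015,"y":0.026,"z":0.02,"wx":0,"wy":0,"wz":0,"jaw":0.05},{"x":-0.015,"y":0.026,"z":0.02,"wx":0,"wy":0,"wz":0,"jaw":0.05},{"x":0,"y":0,"z":0.03,"wx":0,"wy":0,"wz":0,"jaw":0.05},{"x":0,"y":0,"z":0.03,"wx":0,"wy":0,"wz":0,"jaw":0.05},{"x":0,"y":0,"z":0.025,"wx":0,"wy":0,"wz":0,"jaw":0.05},{"x":0,"y":0,"z":0.015,"wx":0,"wy":0,"wz":0,"jaw":0.05},{"x":0,"y":0,"z":0.0065,"wx":0,"wy":0,"wz":0,"jaw":0.05},{"x":0,"y":0,"z":0,"wx":0,"wy":0,"wz":0,"jaw":0.05}]'
python3 -m inch '[{"x":0,"y":0,"z":0,"wx":0,"wy":0,"wz":0,"jaw":0},{"x":0,"y":0,"z":0,"wx":0,"wy":0,"wz":0,"jaw":0},{"x":0,"y":0,"z":0,"wx":0,"wy":0,"wz":0,"jaw":0},{"x":0,"y":0,"z":0,"wx":0,"wy":0,"wz":0,"jaw":0},{"x":0,"y":0,"z":0,"wx":0,"wy":0,"wz":0,"jaw":0}]'
python3 -m inch '[{"x":0,"y":0,"z":-0.01,"wx":0,"wy":0,"wz":0,"jaw":0},{"x":0,"y":0,"z":-0.03,"wx":0,"wy":0,"wz":0,"jaw":0},{"x":0,"y":0,"z":-0.04,"wx":0,"wy":0,"wz":0,"jaw":0},{"x":0,"y":0,"z":0,"wx":0,"wy":0,"wz":0,"jaw":0}]'
python3 - <<'E'
from plan import *
o=arm.get_obs(); Rm=R.from_rotvec(o["ee_rot"]).as_matrix(); rgb,d,P=cloud("wrist")
for r in arm.regions_of("shim","wrist"):
    t=(P[r["mask"]]*1000-o["tool_pos"]*1000)@Rm; t=t[~np.isnan(t[:,0])]
    for a,b in((38,48),(70,82)):
        q=t[(t[:,2]>a)&(t[:,2]<b)]
        if len(q)>9: print(round(r["p"],2),len(q),np.round(np.percentile(q,[1,50,99],axis=0),1).tolist(),round(cv2.minAreaRect(q[:,:2].astype(np.float32))[2],1))
E
```

```text
time_s: 26.58
tool_pos: [0.4859, -0.1537, 0.087]
ee_rot: [3.141, 0.069, -0.003]
ft_force: [0.4, 0.0, 0.7]
grip_width: 0.0502
grip_force: 0.0
time_s: 27.2
tool_pos: [0.4858, -0.1536, 0.087]
ee_rot: [-3.141, -0.069, 0.002]
ft_force: [-1.3, 0.7, 4.5]
grip_width: 0.022
grip_force: 30.0
time_s: 27.7
tool_pos: [0.4874, -0.1542, 0.1697]
ee_rot: [-3.141, -0.069, -0.005]
ft_force: [0.9, 0.5, 0.0]
grip_width: 0.022
grip_force: 30.0
0.91 1483 [[0.4, -10.9, 40.1], [8.2, -0.2, 41.6], [13.0, 10.2, 47.7]] 88.4
0.91 3032 [[11.0, -12.8, 71.0], [27.6, -0.2, 75.3], [42.6, 12.4, 80.6]] 89.0
```

```bash
python3 - <<'E'
import numpy as np
z=np.load("/tmp/c.npz")
for k in "sd":
    p=z[k].reshape(-1,3); m=(p[:,0]>.52)&(p[:,0]<.78)&(abs(p[:,1]-.02)<.13)&(p[:,2]>.11)&(p[:,2]<.45); print(k,m.sum(),np.round(p[m][:5],2).tolist())
E
python3 -m inch '[{"x":0.01,"y":-0.022,"z":0,"wx":0,"wy":0,"wz":0,"jaw":0},{"x":0.016,"y":-0.03,"z":0,"wx":0,"wy":0,"wz":0,"jaw":0},{"x":0.016,"y":-0.03,"z":0,"wx":0,"wy":0,"wz":0,"jaw":0},{"x":0.016,"y":-0.03,"z":0,"wx":0,"wy":0,"wz":0,"jaw":0},{"x":0.016,"y":-0.03,"z":0,"wx":0,"wy":0,"wz":0,"jaw":0},{"x":0.0104,"y":-0.0191,"z":0.0097,"wx":0,"wy":0,"wz":0,"jaw":0},{"x":0.01,"y":-0.007,"z":0.01,"wx":0,"wy":0,"wz":0,"jaw":0},{"x":0,"y":0,"z":0,"wx":0,"wy":0,"wz":0,"jaw":0},{"x":0,"y":0,"z":0,"wx":0,"wy":0,"wz":0,"jaw":0}]'
python3 - <<'E'
from plan import *
delta(E0+V*-30-12.8*U+Z*133-45*U,rot(0)); delta(E0+V*-30-12.8*U+Z*133,rot(0))
o=arm.get_obs(); rgb,d,P=cloud("wrist"); 
save("pics/w5.png",cv2.resize(rgb,(800,600)))
E
python3 plate.py
```

```text
s 145 [[0.78, -0.09, 0.36], [0.78, -0.09, 0.36], [0.78, -0.1, 0.36], [0.77, -0.09, 0.35], [0.77, -0.09, 0.36]]
d 8 [[0.76, -0.11, 0.36], [0.76, -0.11, 0.35], [0.76, -0.11, 0.35], [0.77, -0.11, 0.28], [0.78, -0.1, 0.28]]
time_s: 28.92
tool_pos: [0.5723, 0.0168, 0.1468]
ee_rot: [3.14, 0.066, -0.004]
ft_force: [0.6, -0.8, -0.6]
grip_width: 0.0218
grip_force: 30.0
target [574.6  17.9 133. ] shift in present tool axes mm [ 2.4 -1.  13.8] turn deg [ 0.03  0.14 -0.04]
target [619.6  19.8 133. ] shift in present tool axes mm [47.4 -1.  13.7] turn deg [ 0.03  0.14 -0.04]
scene angle 0.113 2 z 79.4 base 63.1
side angle 0.1031 191 z 77.6 base 63.3
[-0.  -0.  -0.6] [0.57240836 0.01694226 0.14710089]
```

View pics/w5.png

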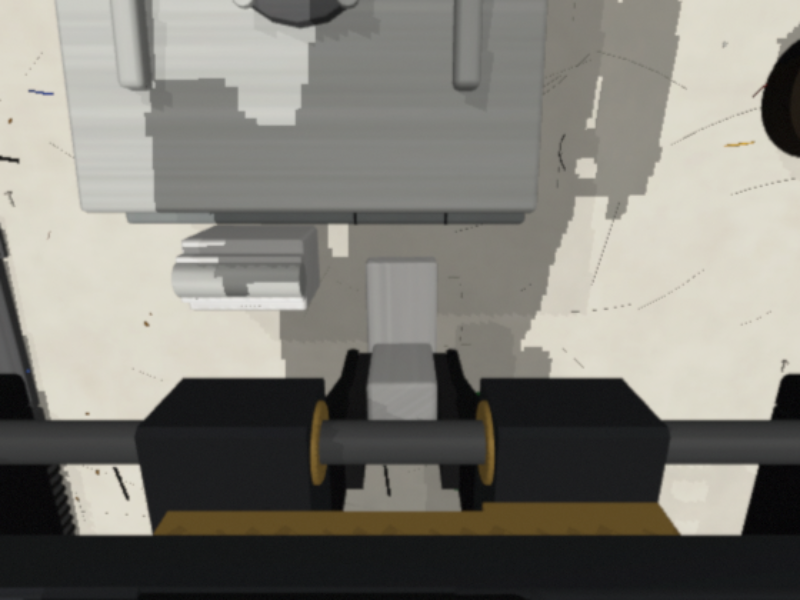

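The shim's blade at (402,300) lines up midway between the scribed lines at (355,217) and (446,217). I'll lower it and slide it in.

```bash
python3 -m inch '[{"x":0.0024,"y":-0.001,"z":0.008,"wx":0,"wy":0,"wz":0,"jaw":0},{"x":0,"y":0,"z":0.0053,"wx":0,"wy":0.1,"wz":0,"jaw":0},{"x":0.005,"y":0,"z":0,"wx":0,"wy":0,"wz":0,"jaw":0},{"x":0.005,"y":0,"z":0,"wx":0,"wy":0,"wz":0,"jaw":0},{"x":0.005,"y":0,"z":0,"wx":0,"wy":0,"wz":0,"jaw":0},{"x":0.005,"y":0,"z":0,"wx":0,"wy":0,"wz":0,"jaw":0},{"x":0,"y":0,"z":0,"wx":0,"wy":0,"wz":0,"jaw":0}]' | grep -E "pos|ft_f"
python3 -m inch '[{"x":0.004,"y":0,"z":0,"wx":0,"wy":0,"wz":0,"jaw":0},{"x":0.004,"y":0,"z":0,"wx":0,"wy":0,"wz":0,"jaw":0},{"x":0.004,"y":0,"z":0,"wx":0,"wy":0,"wz":0,"jaw":0},{"x":0,"y":0,"z":0,"wx":0,"wy":0,"wz":0,"jaw":0}]' | grep -E "pos|ft_f"
python3 -c "
from plan import *
delta(E0+V*-30-12.8*U+Z*132,rot(0))"; python3 plate.py
```

```text
tool_pos: [0.5954, 0.0204, 0.1337]
ft_force: [-0.3, -0.1, -1.2]
tool_pos: [0.6073, 0.021, 0.1336]
ft_force: [1.1, -0.3, -0.9]
target [619.6  19.8 132. ] shift in present tool axes mm [12.3  1.7  1.6] turn deg [ 0.   -0.    0.09]
scene angle nan 0 z nan base 63.1
side angle 0.1031 89 z 77.5 base 63.3
[ 1.1 -0.3 -0.9] [0.60726965 0.02098222 0.13364837]
  return _methods._mean(a, axis=axis, dtype=dtype,
  ret = ret.dtype.type(ret / rcount)
```

```bash
python3 -m inch '[{"x":0.003,"y":0.0006,"z":0,"wx":0,"wy":0,"wz":0,"jaw":0},{"x":0.003,"y":0.0006,"z":0,"wx":0,"wy":0,"wz":0,"jaw":0},{"x":0.003,"y":0,"z":0.0005,"wx":0,"wy":0,"wz":0,"jaw":0},{"x":0,"y":0,"z":0,"wx":0,"wy":0,"wz":0,"jaw":0}]' | grep -E "pos|ft_f"
python3 -m inch '[{"x":0.001,"y":0,"z":0,"wx":0,"wy":0,"wz":0,"jaw":0},{"x":0,"y":0,"z":0,"wx":0,"wy":0,"wz":0,"jaw":0}]' | grep -E "pos|ft_f"
python3 -m inch '[{"x":0.001,"y":0,"z":0,"wx":0,"wy":0,"wz":0,"jaw":0},{"x":0,"y":0,"z":0,"wx":0,"wy":0,"wz":0,"jaw":0}]' | grep -E "pos|ft_f"
python3 -m inch '[{"x":0.001,"y":0,"z":0,"wx":0,"wy":0,"wz":0,"jaw":0},{"x":0,"y":0,"z":0,"wx":0,"wy":0,"wz":0,"jaw":0}]' | grep -E "pos|ft_f"
```

```text
tool_pos: [0.6162, 0.0202, 0.1331]
ft_force: [-0.0, -1.0, -0.1]
tool_pos: [0.617, 0.0202, 0.1332]
ft_force: [0.5, 0.3, -0.3]
tool_pos: [0.6181, 0.0203, 0.1332]
ft_force: [1.0, -1.0, -0.7]
tool_pos: [0.6191, 0.0203, 0.1332]
ft_force: [-0.4, -0.1, -0.2]
```

```bash
python3 -m inch '[{"x":0.0006,"y":0,"z":0,"wx":0,"wy":0,"wz":0,"jaw":0},{"x":0,"y":0,"z":0,"wx":0,"wy":0,"wz":0,"jaw":0}]' | grep -E "pos|ft_f"
python3 -m inch '[{"x":0.0006,"y":0,"z":0,"wx":0,"wy":0,"wz":0,"jaw":0},{"x":0,"y":0,"z":0,"wx":0,"wy":0,"wz":0,"jaw":0}]' | grep -E "pos|ft_f"
python3 -m inch '[{"x":0.0006,"y":0,"z":0,"wx":0,"wy":0,"wz":0,"jaw":0},{"x":0,"y":0,"z":0,"wx":0,"wy":0,"wz":0,"jaw":0}]' | grep -E "pos|ft_f"
```

```text
tool_pos: [0.6196, 0.0203, 0.1332]
ft_force: [-0.9, -0.7, -0.2]
tool_pos: [0.6198, 0.0203, 0.133]
ft_force: [-3.5, -0.3, 0.3]
tool_pos: [0.62, 0.0203, 0.1329]
ft_force: [-5.5, -0.6, 2.3]
```

```bash
python3 -m inch '[{"x":-0.0014,"y":0,"z":0,"wx":0,"wy":0,"wz":0,"jaw":0},{"x":0,"y":0,"z":0.0006,"wx":0,"wy":0,"wz":0,"jaw":0},{"x":0,"y":0,"z":0.0004,"wx":0,"wy":0,"wz":0,"jaw":0},{"x":0,"y":0,"z":0.0002,"wx":0,"wy":0,"wz":0,"jaw":0},{"x":0,"y":0,"z":0,"wx":0,"wy":0,"wz":0,"jaw":0}]' | grep -E "pos|ft_f"
```

```text
tool_pos: [0.6196, 0.0204, 0.1321]
ft_force: [-1.9, -0.5, 0.1]
```

```bash
python3 -m inch '[{"x":0,"y":0,"z":0,"wx":0,"wy":0,"wz":0,"jaw":0.04},{"x":0,"y":0,"z":0,"wx":0,"wy":0,"wz":0,"jaw":0.04},{"x":0,"y":0,"z":0,"wx":0,"wy":0,"wz":0,"jaw":0.04},{"x":-0.001,"y":0,"z":0,"wx":0,"wy":0,"wz":0,"jaw":0.04},{"x":0,"y":0,"z":-0.01,"wx":0,"wy":0,"wz":0,"jaw":0.04},{"x":0,"y":0,"z":-0.03,"wx":0,"wy":0,"wz":0,"jaw":0.04},{"x":0,"y":0,"z":-0.03,"wx":0,"wy":0,"wz":0,"jaw":0.04},{"x":0,"y":0,"z":-0.03,"wx":0,"wy":0,"wz":0,"jaw":0},{"x":0,"y":0,"z":0,"wx":0,"wy":0,"wz":0,"jaw":0},{"x":0,"y":0,"z":0,"wx":0,"wy":0,"wz":0,"jaw":0},{"x":0,"y":0,"z":0,"wx":0,"wy":0,"wz":0,"jaw":0}]'
python3 - <<'E'
from plan import *
o=arm.get_obs(); Rm=R.from_rotvec(o["ee_rot"]).as_matrix(); rgb,d,P=cloud("wrist"); save("pics/w6.png",cv2.resize(rgb,(800,600)))
for r in arm.regions_of("shim","wrist"):
    t=(P[r["mask"]]*1000-E0); t=np.stack([t@U,t@V+30,t[:,2]],1); t=t[~np.isnan(t[:,0])]; q=t[(t[:,2]>86)&(t[:,2]<96)]
    if len(q)>9: print(round(r["p"],2),"grip top in seat frame",np.round(np.percentile(q,[1,50,99],axis=0),1).tolist(),round(cv2.minAreaRect(q[:,:2].astype(np.float32))[2],1))
E
python3 plate.py 2>/dev/null
```

```text
time_s: 34.55
tool_pos: [0.618, 0.0204, 0.2311]
ee_rot: [3.141, 0.07, -0.002]
ft_force: [0.1, 1.4, -1.3]
grip_width: 0.0078
grip_force: 0.0
0.84 grip top in seat frame [[-23.7, -10.1, 87.1], [-11.3, 0.8, 90.6], [-0.4, 11.1, 92.2]] 0.1
scene angle 0.1043 184 z 77.5 base 63.1
side angle 0.1025 189 z 77.5 base 63.3
[-0.7 -0.1  0.1] [0.61809739 0.02026014 0.23123012]
```

View pics/w6.png

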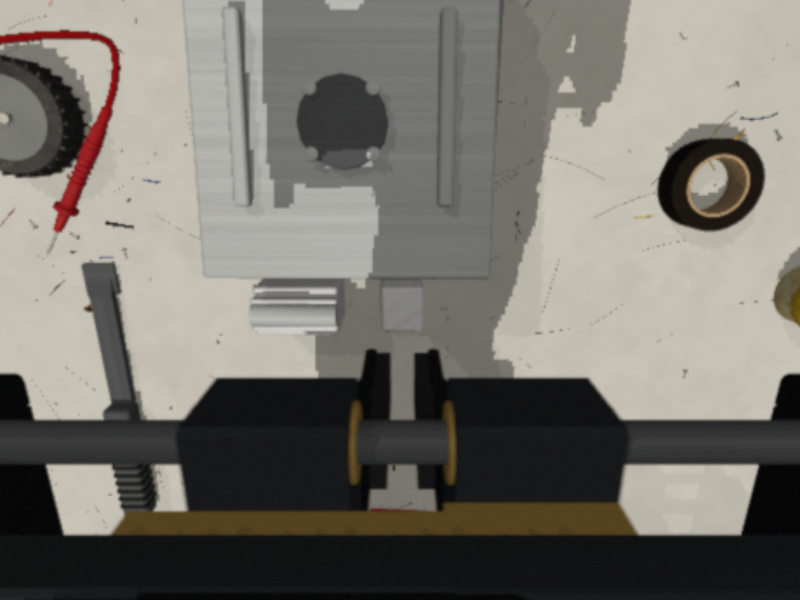

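Shim is home: grip front at x = -0.4 mm, y = +0.5 mm in the seat frame. In the view, the grip at (402,305) meets the edge. Now I'll press at the plate's middle, 14 mm behind the edge.

```bash
python3 -m inch '[{"x":0.014,"y":-0.015,"z":0,"wx":0,"wy":0,"wz":0,"jaw":0},{"x":0.0143,"y":-0.0145,"z":0.02,"wx":0,"wy":0,"wz":0,"jaw":0},{"x":0,"y":0,"z":0.03,"wx":0,"wy":0,"wz":0,"jaw":0},{"x":0,"y":0,"z":0.02,"wx":0,"wy":0,"wz":0,"jaw":0},{"x":0,"y":0,"z":0.007,"wx":0,"wy":0,"wz":0,"jaw":0},{"x":0,"y":0,"z":0,"wx":0,"wy":0,"wz":0,"jaw":0},{"x":0,"y":0,"z":0,"wx":0,"wy":0,"wz":0,"jaw":0}]'
for r in 1 2 3; do python3 -m inch '[{"x":0,"y":0,"z":0.001,"wx":0,"wy":0,"wz":0,"jaw":0},{"x":0,"y":0,"z":0.001,"wx":0,"wy":0,"wz":0,"jaw":0},{"x":0,"y":0,"z":0,"wx":0,"wy":0,"wz":0,"jaw":0}]' | grep -E "pos|ft_f"; done
```

```text
time_s: 35.62
tool_pos: [0.646, 0.0509, 0.1561]
ee_rot: [-3.14, -0.069, -0.002]
ft_force: [-0.0, 0.0, 0.1]
grip_width: 0.0004
grip_force: 0.0
tool_pos: [0.6454, 0.0511, 0.1531]
ft_force: [-0.1, 0.5, 0.5]
tool_pos: [0.6454, 0.051, 0.1508]
ft_force: [-0.3, -0.2, 0.4]
tool_pos: [0.6454, 0.051, 0.1491]
ft_force: [-0.5, 0.6, 1.6]
```

```bash
python3 -m inch '[{"x":0,"y":0,"z":0.001,"wx":0,"wy":0,"wz":0,"jaw":0},{"x":0,"y":0,"z":0,"wx":0,"wy":0,"wz":0,"jaw":0}]' | grep -E "pos|ft_f"
python3 -m inch '[{"x":0,"y":0,"z":0.001,"wx":0,"wy":0,"wz":0,"jaw":0},{"x":0,"y":0,"z":0,"wx":0,"wy":0,"wz":0,"jaw":0}]' | grep -E "pos|ft_f"
python3 -m inch '[{"x":0,"y":0,"z":0.001,"wx":0,"wy":0,"wz":0,"jaw":0},{"x":0,"y":0,"z":0,"wx":0,"wy":0,"wz":0,"jaw":0}]' | grep -E "pos|ft_f"
```

```text
tool_pos: [0.6454, 0.051, 0.1481]
ft_force: [-1.7, 0.6, 3.8]
tool_pos: [0.6452, 0.051, 0.1468]
ft_force: [-2.5, 0.0, 3.1]
tool_pos: [0.6453, 0.051, 0.1458]
ft_force: [-1.6, 0.2, 2.6]
```

```bash
python3 -m inch '[{"x":0,"y":0,"z":0.0007,"wx":0,"wy":0,"wz":0,"jaw":0},{"x":0,"y":0,"z":0,"wx":0,"wy":0,"wz":0,"jaw":0}]' | grep -E "pos|ft_f"
python3 -m inch '[{"x":0,"y":0,"z":0.0007,"wx":0,"wy":0,"wz":0,"jaw":0},{"x":0,"y":0,"z":0,"wx":0,"wy":0,"wz":0,"jaw":0}]' | grep -E "pos|ft_f"
python3 -m inch '[{"x":0,"y":0,"z":0.0007,"wx":0,"wy":0,"wz":0,"jaw":0},{"x":0,"y":0,"z":0,"wx":0,"wy":0,"wz":0,"jaw":0}]' | grep -E "pos|ft_f"
```

```text
tool_pos: [0.6454, 0.051, 0.1452]
ft_force: [-2.9, 0.2, 3.2]
tool_pos: [0.6454, 0.051, 0.1445]
ft_force: [-2.3, 0.0, 3.9]
tool_pos: [0.6454, 0.051, 0.1438]
ft_force: [-2.1, 0.1, 3.7]
```

```bash
python3 plate.py 2>/dev/null
```

```text
scene angle 0.0742 161 z 73.5 base 63.1
side angle 0.0724 181 z 73.3 base 63.3
[-2.1  0.1  3.7] [0.64537616 0.05095393 0.14381287]
```

```bash
python3 -m inch '[{"x":0,"y":0,"z":0.0007,"wx":0,"wy":0,"wz":0,"jaw":0},{"x":0,"y":0,"z":0,"wx":0,"wy":0,"wz":0,"jaw":0}]' | grep -E "pos|ft_f"
python3 -m inch '[{"x":0,"y":0,"z":0.0007,"wx":0,"wy":0,"wz":0,"jaw":0},{"x":0,"y":0,"z":0,"wx":0,"wy":0,"wz":0,"jaw":0}]' | grep -E "pos|ft_f"
python3 -m inch '[{"x":0,"y":0,"z":0.0007,"wx":0,"wy":0,"wz":0,"jaw":0},{"x":0,"y":0,"z":0,"wx":0,"wy":0,"wz":0,"jaw":0}]' | grep -E "pos|ft_f"
```

```text
tool_pos: [0.6454, 0.051, 0.1431]
ft_force: [-2.3, -0.5, 3.9]
tool_pos: [0.6454, 0.051, 0.1424]
ft_force: [-2.0, -0.4, 3.2]
tool_pos: [0.6454, 0.051, 0.1417]
ft_force: [-2.3, -0.8, 2.8]
```

```bash
python3 -m inch '[{"x":0,"y":0,"z":0.0007,"wx":0,"wy":0,"wz":0,"jaw":0},{"x":0,"y":0,"z":0,"wx":0,"wy":0,"wz":0,"jaw":0}]' | grep -E "pos|ft_f"
python3 -m inch '[{"x":0,"y":0,"z":0.0007,"wx":0,"wy":0,"wz":0,"jaw":0},{"x":0,"y":0,"z":0,"wx":0,"wy":0,"wz":0,"jaw":0}]' | grep -E "pos|ft_f"
python3 -m inch '[{"x":0,"y":0,"z":0.0007,"wx":0,"wy":0,"wz":0,"jaw":0},{"x":0,"y":0,"z":0,"wx":0,"wy":0,"wz":0,"jaw":0}]' | grep -E "pos|ft_f"
```

```text
tool_pos: [0.6454, 0.051, 0.141]
ft_force: [-2.0, -0.3, 4.3]
tool_pos: [0.6454, 0.051, 0.1403]
ft_force: [-2.0, -0.1, 3.5]
tool_pos: [0.6453, 0.051, 0.1396]
ft_force: [-3.1, 0.0, 4.8]
```

```bash
python3 -m inch '[{"x":0,"y":0,"z":0.0005,"wx":0,"wy":0,"wz":0,"jaw":0},{"x":0,"y":0,"z":0,"wx":0,"wy":0,"wz":0,"jaw":0}]' | grep -E "pos|ft_f"
python3 -m inch '[{"x":0,"y":0,"z":0.0005,"wx":0,"wy":0,"wz":0,"jaw":0},{"x":0,"y":0,"z":0,"wx":0,"wy":0,"wz":0,"jaw":0}]' | grep -E "pos|ft_f"
python3 plate.py 2>/dev/null
```

```text
tool_pos: [0.6453, 0.051, 0.1394]
ft_force: [-4.3, -0.4, 7.6]
tool_pos: [0.6453, 0.0509, 0.1393]
ft_force: [-5.9, -0.4, 11.1]
scene angle 0.0428 171 z 69.1 base 63.1
side angle 0.0507 198 z 70.4 base 63.3
[-5.9 -0.4 11.1] [0.64533186 0.05093955 0.1392983 ]
```

```bash
python3 -m inch '[{"x":0,"y":0,"z":0.0005,"wx":0,"wy":0,"wz":0,"jaw":0},{"x":0,"y":0,"z":0,"wx":0,"wy":0,"wz":0,"jaw":0},{"x":0,"y":0,"z":0,"wx":0,"wy":0,"wz":0,"jaw":0}]' | grep -E "pos|ft_f"
```

```text
tool_pos: [0.6453, 0.0509, 0.1392]
ft_force: [-7.8, -0.8, 14.6]
```

```bash
python3 -m inch '[{"x":0,"y":0,"z":-0.002,"wx":0,"wy":0,"wz":0,"jaw":0},{"x":0,"y":0,"z":-0.004,"wx":0,"wy":0,"wz":0,"jaw":0},{"x":0,"y":0,"z":-0.02,"wx":0,"wy":0,"wz":0,"jaw":0},{"x":-0.015,"y":0,"z":-0.03,"wx":0,"wy":0,"wz":0,"jaw":0},{"x":-0.02,"y":0,"z":-0.03,"wx":0,"wy":0,"wz":0,"jaw":0},{"x":0,"y":0,"z":0,"wx":0,"wy":0,"wz":0,"jaw":0},{"x":0,"y":0,"z":0,"wx":0,"wy":0,"wz":0,"jaw":0}]' | grep -E "time|pos|ft_f"
python3 - <<'E'
from plan import *
rgb,d,P=cloud("wrist"); save("pics/w7.png",cv2.resize(rgb,(800,600)))
for r in arm.regions_of("shim","wrist"):
    t=(P[r["mask"]]*1000-E0); t=np.stack([t@U,t@V+30,t[:,2]],1); t=t[~np.isnan(t[:,0])]; q=t[(t[:,2]>86)&(t[:,2]<96)]
    if len(q)>9: print(round(r["p"],2),"grip top in seat frame",np.round(np.percentile(q,[1,50,99],axis=0),1).tolist(),round(cv2.minAreaRect(q[:,:2].astype(np.float32))[2],1))
E
python3 plate.py 2>/dev/null
```

```text
time_s: 41.7
tool_pos: [0.6107, 0.0498, 0.2246]
ft_force: [0.4, -0.0, -0.6]
0.71 grip top in seat frame [[-23.6, -9.9, 86.6], [-11.3, 0.9, 90.6], [-0.5, 11.6, 92.2]] 90.0
scene angle 0.0375 175 z 68.3 base 63.1
side angle 0.0357 196 z 68.2 base 63.3
[-0.  -0.1  0.1] [0.61043265 0.04962844 0.22362048]
```

View pics/w7.png

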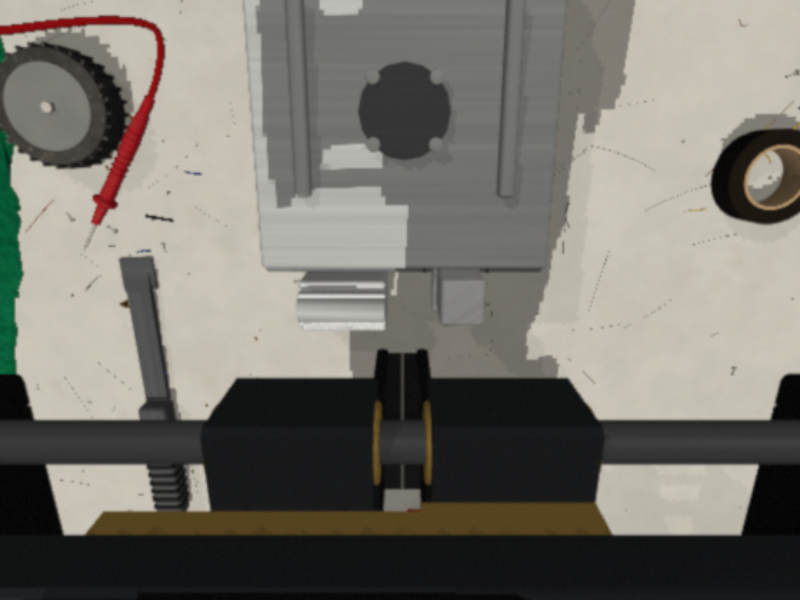

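The final view shows the shim grip at (462,300) against the lowered edge, with the fulcrum at (342,300) and the bar flat on the bench and clear. The wheel and tape are where they were. Handing in.

```bash
python3 -c "
from rig import arm
print(arm.hand_in())"
```

```text
the job is handed in; nothing more can be done
None
```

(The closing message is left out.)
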